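# Clear the inspection microscope's stage and set it up for the next board

## Task

Set up the inspection microscope for the next board: first lay the board that is still on its stage flat in the pink tray, then pick up the blue scraper block and wipe all the loose chips off the stage into the steel trough at its right-hand end, without touching the chips with the gripper, and stand the scraper upright in its black rest again. Lay the next board from the bench on the stage, its short edge up against the rear rail and centred on the scribed line with the red mark, and turn the focus knob until its white pointer stands at the red index mark. Disturb nothing else on the bench.

Things in the scene. Friction and masses are not known exactly. Their poses are not given: they have to be found in the camera images.
- microscope: fixed inspection microscope, white base 355 mm (its y) by 180 mm (its x). Origin on the bench under the stage; x to the rear (away from the robot), y left, towards the focus knob; trough at the right (-y) end. The column, 260 mm high, stands behind the stage at x = 160, y = 100 mm; the head is swung back beyond it
- stage_top (a point): on the aluminium stage's surface, about 40 mm up, above the microscope's origin; same axes. Surface x = -67 to 67, y = -100 to 134 mm, with 8 mm high rims at the front, left and rear (rear rail's face at x = 67 mm); the right end is open to the trough. Scribed line along x at y = 0, red mark on the rail at its end. Stage rises 1.2 mm per rad of the knob
- trough (a point): middle of the floor of the steel chip trough, which is fixed at the open right end of the stage: 144 mm (x) by 42 mm (y) inside, axes as the microscope's, floor 12 mm above the bench, some 29 mm below the stage; its outer walls reach 48 mm above the bench
- focus_knob (a joint): angle of the focus knob (rad), growing clockwise seen from above, 0 to 3.1; 0 = white pointer towards the microscope's -x (front). The red index mark is at 1.9 rad (a little past the left, +y, side). It stays where it is left (friction about 0.1 N m)
- knob_top (a point): centre of the top of the focus knob: a black fluted round knob, upright axis, 38 mm in diameter and 24 mm high, on a white deck 40 mm above the bench at the left end of the microscope; a white line on its top and side is the pointer
- old_board: the inspected board, at first on the stage: green circuit board clipped in a black carrier, 46 mm (its x) by 74 mm (its y), carrier 8 mm high, parts to 14 mm; origin at the centre of the underside. Grip the carrier across its 46 mm, near the stage
- next_board: the next board, the same kind in the same carrier (46 mm along its x, 74 mm along its y, 8 mm high), at first lying on the bench in front, at the left or right; origin at the centre of the underside
- board_tray: fixed pink antistatic tray for inspected boards, 104 mm (its x) by 134 mm (its y), walls 3 mm thick and 18 mm high, floor 6 mm; origin at the centre of its underside
- scraper: scraper block: dark rubber foot 90 mm (its x) by 28 mm (its y) and 12 mm high, with a blue handle over it, 70 mm by 20 mm, up to 58 mm above the foot's underside; origin at the centre of the underside of the foot, 0.12 kg. It stands upright in its rest
- scraper_rest: fixed black rest for the scraper, a shallow open dish 122 mm (its x) by 60 mm (its y), walls 4 mm thick and 14 mm high, floor 6 mm; origin at the centre of its underside
- chip_1: loose black chip package with steel legs, 20 x 14 x 6 mm, 12 g, lying on the stage; origin at its centre (may be absent)
- chip_2: loose black chip package with steel legs, 20 x 14 x 6 mm, 12 g, lying on the stage; origin at its centre (may be absent)
- chip_3: loose black chip package with steel legs, 20 x 14 x 6 mm, 12 g, lying on the stage; origin at its centre (may be absent)
- chip_4: loose black chip package with steel legs, 20 x 14 x 6 mm, 12 g, lying on the stage; origin at its centre (may be absent)
- chip_5: loose black chip package with steel legs, 20 x 14 x 6 mm, 12 g, lying on the stage; origin at its centre (may be absent)
- chip_6: loose black chip package with steel legs, 20 x 14 x 6 mm, 12 g, lying on the stage; origin at its centre (may be absent)
- flux_jar: bystander: small yellow-lidded flux jar, 45 mm wide and 30 mm high, loose; origin at the centre of its underside
- wheel: bystander: black drive wheel lying flat, 68 mm wide and 26 mm high, loose; origin at the centre of its underside

How it is judged:
By the outcome, as a careful person would: the job done as asked, in the order asked, and still so for the second after the job is handed in, with the robot touching nothing.
Of chip_1, chip_2, chip_3, chip_4, chip_5, chip_6 only 3 to 6 are there at a start; the rules pass over those that are not, and their reading is None.
At some moment in a run one of next_board may be knocked a few centimetres aside while the robot is not near it.
It also fails if it takes over 208 s, if anything falls off the work surface, if the arm or the gripper's body presses on something with over 40 N, if the wrist force passes 120 N, or if a joint passes its speed limit or range.

## Robot

A 6-joint arm with a two-finger parallel gripper is mounted at the origin on a cart in front of the work surface, level with it; the furniture and walls round the work are solid. World frame = base frame: x ahead of the robot, y to its left, z up, the work surface at z = 0. Lengths are in m, angles in rad, forces in N, time in s.
With the tool pointing down it reaches from about 0.275 to 1 m from the base axis. Payload 8.4 kg.
Tool frame: the origin (TCP) lies between the finger pads; the fingertips stand 22 mm ahead of it and the grasp point (between the pads) lies 3 mm ahead of it (manip.tips_ahead is the distance from the TCP to the fingertips, in m); z points along the fingers, y is the line along which they close (so a half turn about z gives the same grasp; the last joint's range is limited). The gripper opens to 85 mm and grips with 20 to 120 N. Pads are 22 mm wide; open, the fingers measure 114 mm over their backs; the gripper's body (76 mm by 85 mm) begins 54 mm behind the grasp point. The pads swing forward as they close: fully open they stand 13 mm farther back than shut.
Start: joints at [1.243, 0.353, 1.633, -0, 1.155, -0.002], TCP at [0.2, 0.592, 0.253] pointing down, gripper open.
Joint ranges: [-2.63, 2.63], [-0.92, 2.1], [0.06, 2.66], [-1.3, 4.44], [0, 2.69], [-3.02, 3.02]. Speed limits (rad/s): [2.22, 2.22, 2.79, 3.14, 3.14, 3.14].

## Interface

Orientations are given as a rotation vector (axis times angle).
In Python, from workcell import manip gives the robot as it stands.
- The arm moves only by the tool step_arm, never from a script. Its argument "moves" is text: rows parted by semicolons, each of 4 numbers parted by spaces: the shift along the tool's x, y, z normalised to -1 to 1, where 1 is 1 m, then the turn about the tool's z normalised to -1 to 1, where 1 is 45 degrees. A call has 1 to 8 rows; each row is the pose to reach, as a shift and turn from the pose commanded when the call began, along the tool's axes at that moment; what a row does not reach only later rows make up. A row lasts 1/8 s, in which the tool goes at most 62.5 mm and 10.7 degrees, less where a joint would pass 70% of its speed; a pose out of reach is approached as far as the arm can. A call with a number of a shift or a turn outside -1 to 1 is refused whole. A call with a gripper value outside its range is refused whole. "hand" is the finger opening in mm, from 0 to 85.4, set as the call begins (left out, the last holds). The fingers move at their own pace and stop on an object; "newtons" is the grip in N (left out, the last holds). Time passes only in rows, so rows that repeat a pose let the fingers close. It gives the time, the measured TCP pose, the force, the opening and the grip force at its end, in the units of the state.
- manip.observe(): the state, without advancing time (a new reading comes with each control period).
- manip.snapshot(name): name is "side" or "top" or "wrist"; returns a dict with "pixels" (384x512x3 uint8, red, green, blue), "mtx" (3x3 intrinsics, pixels), "cam_to_world" (4x4, takes a point from camera to world coordinates); the wrist camera has in their place "mount" (4x4, takes a point from camera to tool coordinates, whose origin is the TCP and whose axes are the flange's). Camera axes: x right, y up, looking along -z (the intrinsics and any distortion apply to the point x, -y, -z); pixel columns grow to the right and rows downward; lengths in m; the calibration is good to about 2 mm. The wrist camera is an equidistant fisheye: a pixel r from the principal point sees the ray r / f radians off the axis. A picture is of the moment at which its call begins: read the wrist's pose just before it. There is no depth.
- manip.finish_job(): hands the job in; it is judged then, once.
The state is a dict: "t": time; "joints": joint angles; "dq": joint speeds; "joint_torque": joint torques, N m; "tcp_pos": TCP position; "tool_rot": TCP orientation; "ft_force": force on the tool from outside, world axes, zero at the start; "wrist_torque": the same for the moment, N m; "gripper_width": opening from 0.0 (shut) to 1.0 (fully open); "gripper_force": force on a finger pad.
Only numpy, scipy, OpenCV 4.12 (cv2) and the standard library are available. Lean on these libraries where they do the work, as an engineer would, in place of code of your own. Each camera call takes 0.05 s, during which the arm holds its last target. There are 200 camera calls.

## Working session

There is one attempt and no reset: what is moved stays moved. The work goes in short steps, Python scripts to look and compute and a tool call to move; the robot and the scene stay as the last step left them, time stands still between calls to the robot, and variables do not carry over. Pictures are saved under pics/ and viewed, at most 14 in all, crops included, and the job is handed in when it is done.

Besides the shell and the picture viewer there is one more tool, called after ">>>" as name(argument=value, ...) on one line, values as JSON. step_arm: Moves the arm, as the interface text tells. Scaled input: -1 to 1 covers 1 m each way for a shift and 45 degrees each way for a turn. Its arguments: {"type":"object","properties":{"moves":{"type":"string"},"hand":{"type":"number"},"newtons":{"type":"number"}},"required":["moves"]}

```bash
mkdir -p pics
cat > h.py <<'E'
import numpy as np, cv2
from scipy.spatial.transform import Rotation as R
from workcell import manip
def snap(n,f=None):
    s=manip.observe(); d=manip.snapshot(n)
    if f: cv2.imwrite('pics/'+f,d['pixels'][:,:,::-1])
    if n=='wrist':
        T=np.eye(4);T[:3,:3]=R.from_rotvec(s['tool_rot']).as_matrix();T[:3,3]=s['tcp_pos']
        d['cam_to_world']=T@np.array(d['mount'])
    return d
def pt(d,u,v,z,fish=False):
    K=np.array(d['mtx']);T=np.array(d['cam_to_world'])
    x=(u-K[0,2])/K[0,0];y=(v-K[1,2])/K[1,1]
    if fish:
        r=np.hypot(x,y)+1e-12;ray=np.array([x/r*np.sin(r),-y/r*np.sin(r),-np.cos(r)])
    else: ray=np.array([x,-y,-1])
    w=T[:3,:3]@ray;o=T[:3,3]
    return o+w*(z-o[2])/w[2]
def px(d,p,fish=False):
    K=np.array(d['mtx']);T=np.array(d['cam_to_world'])
    c=T[:3,:3].T@(np.array(p)-T[:3,3]);x,y,z=c[0],-c[1],-c[2]
    if fish:
        r=np.hypot(x,y)+1e-12;a=np.arctan2(r,z);x,y,z=x/r*a,y/r*a,1
    return K[0,0]*x/z+K[0,2],K[1,1]*y/z+K[1,2]
E
python3 - <<'E'
from h import *
import pickle
print(manip.observe())
for n in ['top','side','wrist']:
    d=snap(n,n+'0.png');pickle.dump(d,open(n+'0.pkl','wb'))
    print(n,d['mtx'],d['cam_to_world'])
    print([k for k in d])
a=cv2.imread('pics/top0.png');cv2.imwrite('pics/top0b.png',cv2.resize(a,(800,600),interpolation=cv2.INTER_CUBIC))
E
```

```text
{'t': 0.0, 'joints': array([ 1.24260722e+00,  3.53634744e-01,  1.63415372e+00,  9.43436706e-06,
        1.15520130e+00, -2.41945799e-03]), 'dq': array([-0.00053325, -0.00044622,  0.00019955, -0.00048618, -0.00313193,
       -0.00054153]), 'joint_torque': array([ 1.96560732e-04, -6.05256701e+01, -3.42079389e+01,  6.06044205e-05,
        8.94427387e-03, -4.36610918e-06]), 'tcp_pos': array([0.19988546, 0.59169258, 0.25256165]), 'tool_rot': array([-5.09425126e-01, -3.09977223e+00,  2.16226477e-03]), 'ft_force': array([ 0.09902104, -0.44979466,  0.31249856]), 'wrist_torque': array([0.03877762, 0.00018241, 0.03714905]), 'gripper_force': 0.0, 'gripper_width': 1.0000160069916137}
top [[378.68888322   0.         250.15862925]
 [  0.         378.68888322 196.19669919]
 [  0.           0.           1.        ]] [[-0.00620584  0.98368351 -0.17980054  0.33723917]
 [-0.99962249 -0.01091506 -0.02521387  0.00110735]
 [-0.026765    0.17957619  0.9833799   1.00005906]
 [ 0.          0.          0.          1.        ]]
['pixels', 'mtx', 'cam_to_world']
side [[384.67936159   0.         253.38980396]
 [  0.         384.67936159 195.84056862]
 [  0.           0.           1.        ]] [[-0.99267997  0.0439618  -0.11248924  0.41311535]
 [-0.11926595 -0.50357074  0.85568227  0.85915981]
 [-0.01902896  0.86283479  0.50512774  0.59967113]
 [ 0.          0.          0.          1.        ]]
['pixels', 'mtx', 'cam_to_world']
wrist [[297.31863964   0.         257.48642859]
 [  0.         297.31863964 193.53648187]
 [  0.           0.           1.        ]] [[ 3.19146227e-01 -9.12081083e-01 -2.57398102e-01  1.34967011e-01]
 [ 9.47705444e-01  3.07069711e-01  8.69631212e-02  6.13836948e-01]
 [-2.78256994e-04 -2.71691535e-01  9.62384348e-01  3.72495178e-01]
 [ 0.00000000e+00  0.00000000e+00  0.00000000e+00  1.00000000e+00]]
['pixels', 'mtx', 'mount', 'cam_to_world']
```

View pics/top0b.png

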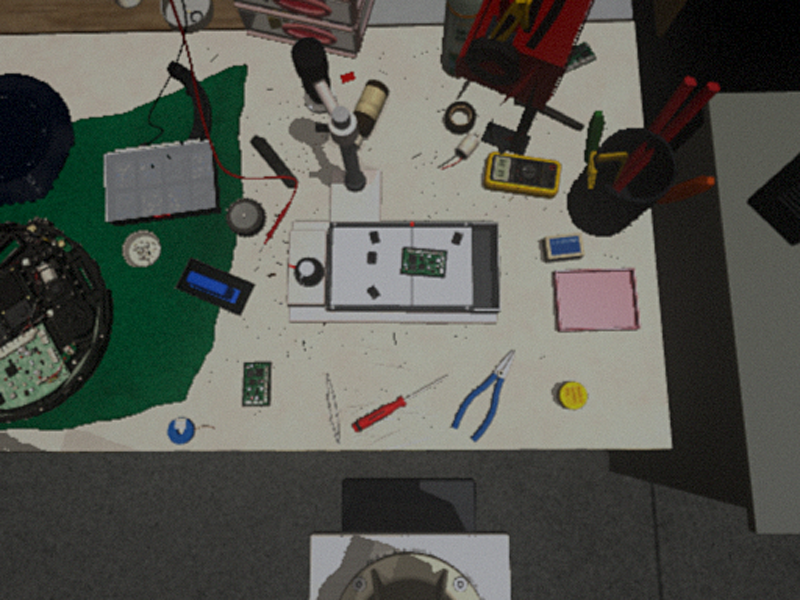

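View pics/side0.png

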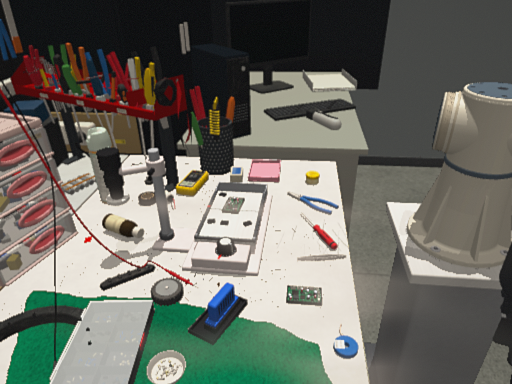

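Top view: the microscope is at about (395,265) in the scaled picture, with the old board at (424,262) and chips at (375,237), (372,257), (373,292) and (457,238). The scraper in its rest is at (216,287), the next board at (257,384), the tray at (596,300), the wheel at (245,216) and the jar at (572,394). In the side view the scraper stands upright at (222,305).

Run:
```python
from h import *
a=cv2.imread('pics/top0.png')
def cr(u0,u1,v0,v1,s): return cv2.resize(a[v0:v1,u0:u1],None,fx=s,fy=s,interpolation=cv2.INTER_CUBIC)
M=np.zeros((600,800,3),np.uint8)
def put(i,x,y): M[y:y+i.shape[0],x:x+i.shape[1]]=i
put(cr(180,325,134,210,5),0,0)
put(cr(110,165,162,204,4),0,400)
put(cr(150,180,226,264,4),240,400)
put(cr(350,412,168,215,4),400,400)
cv2.imwrite('pics/m1.png',M)
```

```text
(no output)
```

View pics/m1.png

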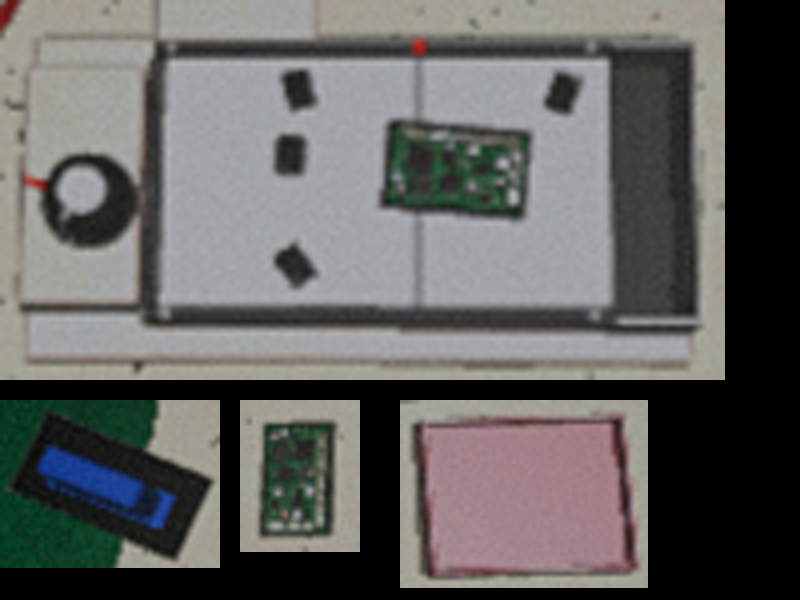

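The crop shows four chips at (299,90), (290,155), (296,265) and (563,92), and the board's corners at (390,121), (530,131), (522,217) and (381,206). The knob is at (88,198) with its pointer towards the front-left, and the red index is at (33,183).

```bash
cat > m.py <<'E'
from h import *
import pickle
d=pickle.load(open('top0.pkl','rb'))
def A(u,v,z): return pt(d,180+u/5-.4,134+v/5-.4,z)[:2]
def C(u,v,z,x0,u0,v0): return pt(d,u0+(u-x0)/4-.4,v0+(v-400)/4-.4,z)[:2]
def show(n,P):
    P=np.array(P);c=P.mean(0);print(n,np.round(c,4),'edges',[ (round(float(np.hypot(*(P[(i+1)%4]-P[i])))*1000,1),round(float(np.degrees(np.arctan2(*(P[(i+1)%4]-P[i])[::-1]))),1)) for i in range(len(P))])
show('base',[A(25,66,.0),A(25,362,.0),A(688,362,.0)])
print('stage corners',A(163,58,.04),A(163,306,.04),A(610,306,.04),A(610,58,.04),'line',A(418,60,.04),A(418,306,.04),'mark',A(419,47,.048))
show('old',[A(390,121,.049),A(530,131,.049),A(522,217,.049),A(381,206,.049)])
for c in [(299,90),(290,155),(296,265),(563,92)]: print('chip',A(*c,.046))
print('knob',A(88,198,.064),'idx',A(33,183,.042))
show('rest',[C(50,412,.014,0,110,162),C(213,480,.014,0,110,162),C(175,560,.014,0,110,162),C(10,490,.014,0,110,162)])
show('scr',[C(46,446,.058,0,110,162),C(178,490,.058,0,110,162),C(165,530,.058,0,110,162),C(38,473,.058,0,110,162)])
show('next',[C(265,423,.008,240,150,226),C(334,425,.008,240,150,226),C(330,534,.008,240,150,226),C(262,534,.008,240,150,226)])
show('tray',[C(416,422,.018,400,350,168),C(622,417,.018,400,350,168),C(636,570,.018,400,350,168),C(430,576,.018,400,350,168)])
print('wheel',pt(d,245/1.5625,216/1.5625,.026),'jar',pt(d,572/1.5625,394/1.5625,.03),'pen etc')
E
python3 m.py
```

```text
Traceback (most recent call last):
  File "m.py", line 8, in <module>
    show('base',[A(25,66,.0),A(25,362,.0),A(688,362,.0)])
    ~~~~^^^^^^^^^^^^^^^^^^^^^^^^^^^^^^^^^^^^^^^^^^^^^^^^^
  File "m.py", line 7, in show
    P=np.array(P);c=P.mean(0);print(n,np.round(c,4),'edges',[ (round(float(np.hypot(*(P[(i+1)%4]-P[i])))*1000,1),round(float(np.degrees(np.arctan2(*(P[(i+1)%4]-P[i])[::-1]))),1)) for i in range(len(P))])
                                                                                      ~^^^^^^^^^
IndexError: index 3 is out of bounds for axis 0 with size 3
```

```bash
sed -i '/^show(.base/d' m.py; python3 m.py
```

```text
stage corners [0.65129055 0.12550981] [0.51753839 0.12392468] [ 0.51495738 -0.10655967] [ 0.64776874 -0.11061533] line [ 0.64817538 -0.00955959] [ 0.51606194 -0.00792247] mark [ 0.65267725 -0.0100826 ]
old [ 0.5865 -0.0282] edges [(72.8, -95.0), (46.0, 173.6), (72.8, 84.7), (45.6, -6.4)]
chip [0.63077991 0.05303186]
chip [0.59567785 0.05776273]
chip [0.53713267 0.05468205]
chip [ 0.62770558 -0.08490717]
knob [0.56953568 0.15990999] idx [0.58343967 0.19270865]
rest [0.5573 0.3289] edges [(123.0, -113.3), (59.0, 156.5), (123.8, 66.7), (59.0, -24.2)]
scr [0.5478 0.3177] edges [(92.1, -109.1), (27.0, 164.3), (92.2, 65.5), (18.3, -13.3)]
next [0.3905 0.2529] edges [(45.8, -92.1), (70.8, 179.6), (44.5, 89.6), (72.2, 0.7)]
tray [ 0.5255 -0.3166] edges [(135.1, -89.3), (101.9, -179.5), (132.7, 91.1), (102.9, 1.9)]
wheel [0.67777469 0.2781309  0.026     ] jar [ 0.36823421 -0.26488654  0.03      ] pen etc
```

```bash
cat >> h.py <<'E'
def pose():
    s=manip.observe();M=R.from_rotvec(s['tool_rot']).as_matrix()
    return np.array([*s['tcp_pos'],np.degrees(np.arctan2(M[1,1],M[0,1]))])
def plan(*targets,start=None):
    """chain of targets [x,y,z,psi deg]; each line = shift for one call"""
    p=pose() if start is None else np.array(start,float)
    print('from',np.round(p,4))
    for t in targets:
        t=np.array(t,float);d=t-p;a=np.radians(p[3]);dp=(d[3]+180)%360-180
        s=[-np.sin(a)*d[0]+np.cos(a)*d[1],np.cos(a)*d[0]+np.sin(a)*d[1],-d[2],-dp/45]
        n=max(np.linalg.norm(d[:3])/.0625,abs(dp)/10.7)
        print('%.4f %.4f %.4f %.4f'%tuple(s),'rows>=%.1f'%n,'->',np.round(t,4)); p=t
E
python3 - <<'E'
from h import *
print(manip.tips_ahead)
plan([.4,.3,.28,35],[.5865,-.028,.17,-5.3])
E
```

```text
0.022
from [ 0.1999  0.5918  0.2527 71.3333]
-0.2829 -0.2124 -0.0273 0.8074 rows>=5.7 -> [ 0.4   0.3   0.28 35.  ]
-0.3757 -0.0354 0.1100 0.8956 rows>=6.3 -> [ 0.5865 -0.028   0.17   -5.3   ]
```

>>> step_arm(moves="-0.283 -0.212 -0.027 0.807;-0.283 -0.212 -0.027 0.807;-0.283 -0.212 -0.027 0.807;-0.283 -0.212 -0.027 0.807;-0.283 -0.212 -0.027 0.807;-0.283 -0.212 -0.027 0.807;-0.283 -0.212 -0.027 0.807;-0.283 -0.212 -0.027 0.807", hand=62)

```text
t: 1.15
tcp_pos: [0.4001, 0.3009, 0.2802]
tool_rot: [-1.451, -2.786, -0.0]
ft_force: [-0.5, 0.7, -0.2]
gripper_width: 0.724
gripper_force: 0.0
```

>>> step_arm(moves="-0.376 -0.035 0.11 0.896;-0.376 -0.035 0.11 0.896;-0.376 -0.035 0.11 0.896;-0.376 -0.035 0.11 0.896;-0.376 -0.035 0.11 0.896;-0.376 -0.035 0.11 0.896;-0.376 -0.035 0.11 0.896;-0.376 -0.035 0.11 0.896")

```text
t: 2.15
tcp_pos: [0.5873, -0.0267, 0.1695]
tool_rot: [-2.321, -2.115, 0.001]
ft_force: [-0.3, 0.2, -0.3]
gripper_width: 0.723
gripper_force: 0.0
```

Run:
```python
from h import *
import pickle
d=snap('wrist','w1.png');pickle.dump(d,open('w1.pkl','wb'))
print(pose(),manip.observe()['joints'],d['cam_to_world'])
a=cv2.imread('pics/w1.png')
cv2.imwrite('pics/w1b.png',cv2.resize(a,(800,600),interpolation=cv2.INTER_CUBIC))
```

```text
[ 0.58694748 -0.02594239  0.16999814 -5.27999752] [-4.69978076e-02  3.87442802e-01  1.78845559e+00  6.11209757e-04
  9.66876501e-01  4.48084168e-02] [[ 0.99576974  0.08815245  0.02591845  0.59405366]
 [-0.09187687  0.95871075  0.26913258  0.0416929 ]
 [-0.0011236  -0.27037539  0.96275432  0.28940897]
 [ 0.          0.          0.          1.        ]]
```

View pics/w1b.png

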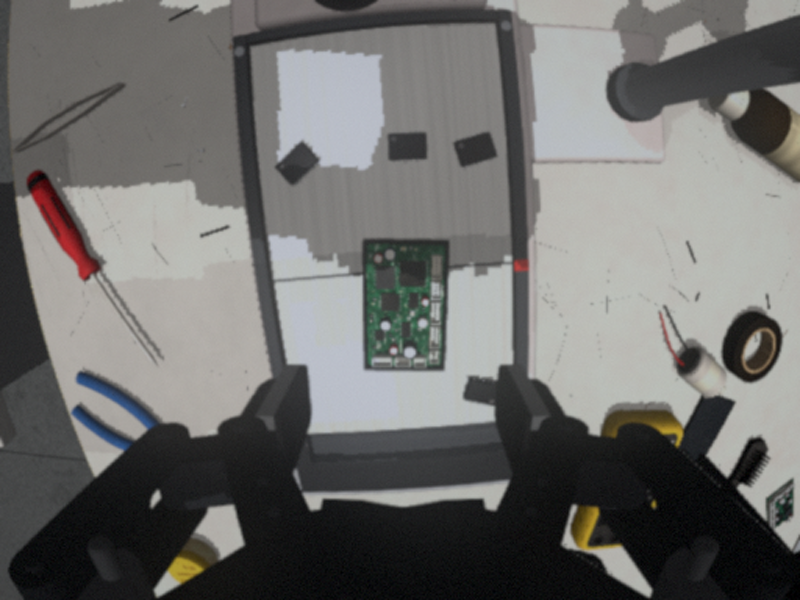

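Wrist view: the board's corners are at (364,239), (449,240), (445,370) and (364,369). The red mark is at (521,266), the scribed line runs (275,280)–(514,264), and one chip shows beside the right finger at (482,390). No chip is against the board.

```bash
cat > m2.py <<'E'
from h import *
import pickle
d=pickle.load(open('w1.pkl','rb'))
W=lambda u,v,z: pt(d,(u+.5)*.64-.5,(v+.5)*.64-.5,z,True)[:2]
P=np.array([W(364,239,.048),W(449,240,.048),W(445,370,.048),W(364,369,.048)])
print('old',P.mean(0),P.round(4).tolist(),np.linalg.norm(np.diff(P,axis=0),axis=1))
print('line',W(275,280,.04),W(514,264,.04),'mark',W(521,266,.048))
print('rail face base',W(494,45,.048),W(513,355,.048),'front top',W(252,45,.048),W(285,360,.048))
for c in [(298,162),(407,146),(475,148),(482,390)]: print('chip',W(*c,.046))
print('stage end',W(310,434,.04),W(515,424,.04))
E
python3 m2.py; python3 -c "
from h import *
"
```

```text
old [ 0.58889135 -0.02842964] [[0.5706, 0.0106], [0.6149, 0.006], [0.6079, -0.0676], [0.5621, -0.0627]] [0.04458219 0.07390836 0.04601887]
line [ 0.51679303 -0.00817864] [ 0.6511224  -0.01144013] mark [ 0.65317041 -0.01114464]
rail face base [0.64767996 0.10847237] [ 0.64746171 -0.06245313] front top [0.52080563 0.12343677] [ 0.51705441 -0.05369469]
chip [0.53987371 0.05504989]
chip [0.59745825 0.05692069]
chip [0.632594   0.05327044]
chip [ 0.62907852 -0.08371319]
stage end [ 0.52097685 -0.10870581] [ 0.65061526 -0.1136408 ]
```

Run:
```python
from h import *
plan([.588,-.0283,.09,-5.3],[.588,-.0283,.064,-5.3])
```

```text
from [ 0.5869 -0.0259  0.17   -5.28  ]
-0.0023 0.0013 0.0800 0.0004 rows>=1.3 -> [ 0.588  -0.0283  0.09   -5.3   ]
0.0000 0.0000 0.0260 -0.0000 rows>=0.4 -> [ 0.588  -0.0283  0.064  -5.3   ]
```

>>> step_arm(moves="-0.002 0.001 0.04 0;-0.002 0.001 0.08 0;-0.002 0.001 0.08 0;-0.002 0.001 0.08 0", hand=54)

```text
t: 2.7
tcp_pos: [0.5888, -0.0282, 0.0919]
tool_rot: [2.32, 2.117, 0.002]
ft_force: [0.5, 0.6, 0.7]
gripper_width: 0.632
gripper_force: 0.0
```

>>> step_arm(moves="0 0 0.01 0;0 0 0.018 0;0 0 0.022 0;0 0 0.024 0;0 0 0.025 0;0 0 0.026 0;0 0 0.026 0;0 0 0.026 0")

```text
t: 3.7
tcp_pos: [0.5883, -0.0294, 0.0644]
tool_rot: [2.322, 2.116, 0.0]
ft_force: [0.1, -0.1, -0.7]
gripper_width: 0.629
gripper_force: 0.0
```

Run:
```python
from h import *
s=manip.observe();print(pose(),s['ft_force'])
d=snap('wrist','w2.png')
for y in (-1,1):
    pass
cv2.imwrite('pics/w2b.png',cv2.resize(cv2.imread('pics/w2.png')[180:330,130:380],None,fx=3,fy=3,interpolation=cv2.INTER_CUBIC))
```

```text
[ 0.5883011  -0.02940628  0.06437037 -5.29867637] [ 0.05039732 -0.08569191 -0.73807101]
```

View pics/w2b.png

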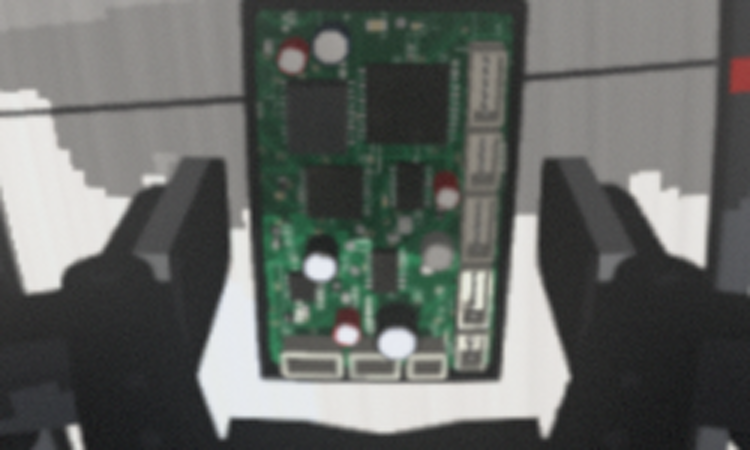

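The board is centred between the open fingers, which sit at (190,210) and (580,215). I'll probe downwards for the stage.

>>> step_arm(moves="0 0 0.001 0;0 0 0.0015 0;0 0 0.002 0;0 0 0.002 0")

```text
t: 4.25
tcp_pos: [0.5882, -0.0294, 0.0622]
tool_rot: [-2.322, -2.116, 0.0]
ft_force: [0.0, 0.3, 0.1]
gripper_width: 0.634
gripper_force: 0.0
```

>>> step_arm(moves="0 0 0.001 0;0 0 0.0015 0;0 0 0.002 0;0 0 0.002 0")

```text
t: 4.75
tcp_pos: [0.5882, -0.0294, 0.0602]
tool_rot: [-2.322, -2.116, 0.0]
ft_force: [-1.1, -0.3, -0.2]
gripper_width: 0.634
gripper_force: 0.0
```

>>> step_arm(moves="0 0 0 0;0 0 0 0;0 0 0 0;0 0 0 0;0 0 0 0;0 0 0 0", hand=40, newtons=40)

```text
t: 5.5
tcp_pos: [0.5886, -0.0294, 0.0607]
tool_rot: [2.322, 2.116, 0.001]
ft_force: [0.1, -0.0, 5.6]
gripper_width: 0.526
gripper_force: 44.2
```

>>> step_arm(moves="0 0 -0.005 0;0 0 -0.02 0;0 0 -0.05 0;0 0 -0.08 0;0 0 -0.08 0;0 0 -0.08 0")

```text
t: 6.25
tcp_pos: [0.5878, -0.0294, 0.1401]
tool_rot: [-2.322, -2.116, 0.0]
ft_force: [-0.8, -0.2, -0.7]
gripper_width: 0.522
gripper_force: 41.1
```

Run:
```python
from h import *
d=snap('wrist','w3.png')
plan([.45,-.18,.14,-3],[.527,-.3166,.12,-0.5],[.527,-.3166,.04,-0.5])
plan([.56,-.18,.15,-3],[.527,-.3166,.12,-0.5],[.527,-.3166,.04,-0.5])
```

```text
from [ 0.5875 -0.0294  0.1396 -5.3041]
-0.1627 -0.1230 -0.0004 -0.0512 rows>=3.3 -> [ 0.45 -0.18  0.14 -3.  ]
-0.1324 0.0840 0.0200 -0.0556 rows>=2.5 -> [ 0.527  -0.3166  0.12   -0.5   ]
0.0000 0.0000 0.0800 -0.0000 rows>=1.3 -> [ 0.527  -0.3166  0.04   -0.5   ]
from [ 0.5875 -0.0294  0.1396 -5.3041]
-0.1525 -0.0135 -0.0104 -0.0512 rows>=2.5 -> [ 0.56 -0.18  0.15 -3.  ]
-0.1381 -0.0258 0.0300 -0.0556 rows>=2.3 -> [ 0.527  -0.3166  0.12   -0.5   ]
0.0000 0.0000 0.0800 -0.0000 rows>=1.3 -> [ 0.527  -0.3166  0.04   -0.5   ]
```

View pics/w3.png

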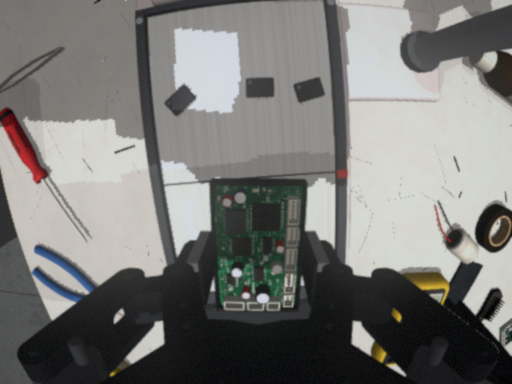

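The board is held square in the fingers and the stage shows only the chips. Now to the tray.

>>> step_arm(moves="-0.05 -0.005 -0.005 -0.02;-0.1 -0.01 -0.01 -0.05;-0.153 -0.014 -0.01 -0.051;-0.153 -0.014 -0.01 -0.051;-0.153 -0.014 -0.01 -0.051")

```text
t: 6.92
tcp_pos: [0.5595, -0.1802, 0.1493]
tool_rot: [-2.279, -2.16, 0.001]
ft_force: [0.7, 0.9, -1.4]
gripper_width: 0.522
gripper_force: 41.0
```

>>> step_arm(moves="-0.05 -0.01 0.01 -0.02;-0.1 -0.02 0.02 -0.05;-0.138 -0.026 0.03 -0.056;-0.138 -0.026 0.03 -0.056;-0.138 -0.026 0.03 -0.056")

```text
t: 7.55
tcp_pos: [0.5271, -0.3155, 0.1199]
tool_rot: [-2.229, -2.212, -0.0]
ft_force: [0.3, 0.4, -0.8]
gripper_width: 0.523
gripper_force: 41.0
```

>>> step_arm(moves="0 0 0.04 0;0 0 0.06 0;0 0 0.075 0;0 0 0.08 0;0 0 0.08 0;0 0 0.08 0")

```text
t: 8.3
tcp_pos: [0.5274, -0.3173, 0.0411]
tool_rot: [2.23, 2.211, 0.0]
ft_force: [0.2, 0.4, -1.1]
gripper_width: 0.523
gripper_force: 41.1
```

Run:
```python
from h import *
d=snap('wrist','w4.png');print(pose())
```

```text
[ 0.5273939  -0.31728842  0.04110289 -0.49674505]
```

View pics/w4.png

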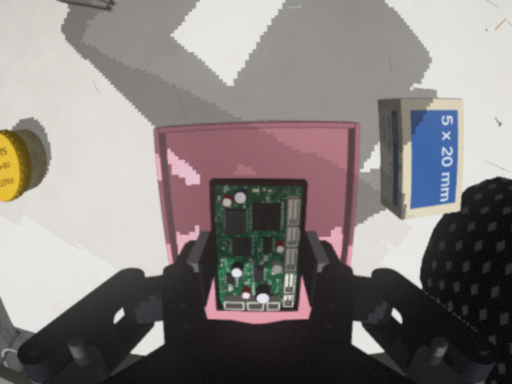

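The board is centred above the tray floor; the jar at (15,165), the fuse box at (425,155) and the cup at the right are all clear.

>>> step_arm(moves="0 0 0.006 0;0 0 0.009 0;0 0 0.011 0;0 0 0.012 0;0 0 0.013 0;0 0 0.013 0;0 0 0.013 0")

```text
t: 9.22
tcp_pos: [0.527, -0.3169, 0.0273]
tool_rot: [2.231, 2.212, 0.0]
ft_force: [-1.3, 0.6, -0.5]
gripper_width: 0.525
gripper_force: 41.1
```

>>> step_arm(moves="0 0 0.0005 0;0 0 0.001 0;0 0 0.001 0")

```text
t: 9.6
tcp_pos: [0.5269, -0.3169, 0.0262]
tool_rot: [-2.231, -2.212, 0.0]
ft_force: [0.2, 0.2, -0.9]
gripper_width: 0.524
gripper_force: 41.1
```

>>> step_arm(moves="0 0 0 0;0 0 0 0;0 0 0 0;0 0 0 0", hand=54)

```text
t: 10.1
tcp_pos: [0.527, -0.3169, 0.0263]
tool_rot: [2.231, 2.212, -0.0]
ft_force: [0.2, -0.0, -0.9]
gripper_width: 0.631
gripper_force: 0.0
```

>>> step_arm(moves="0 0 -0.01 0;0 0 -0.03 0;0 0 -0.07 0;0 0 -0.13 0;0 0 -0.18 0;0 0 -0.18 0;0 0 -0.18 0")

```text
t: 10.98
tcp_pos: [0.5268, -0.3168, 0.2071]
tool_rot: [2.23, 2.211, 0.0]
ft_force: [-1.1, -0.2, -0.7]
gripper_width: 0.629
gripper_force: 0.0
```

Run:
```python
from h import *
plan([.42,0,.26,60],[.52,.325,.2,157],[.55,.325,.14,157])
```

```text
from [ 0.5268 -0.3168  0.2071 -0.4861]
0.3159 -0.1095 -0.0529 -1.3441 rows>=5.7 -> [ 0.42  0.    0.26 60.  ]
0.0759 0.3315 0.0600 -2.1556 rows>=9.1 -> [  0.52    0.325   0.2   157.   ]
-0.0117 -0.0276 0.0600 -0.0000 rows>=1.1 -> [5.50e-01 3.25e-01 1.40e-01 1.57e+02]
```

Run:
```python
from h import *
plan([.44,-.08,.26,42],[.43,.16,.26,85],[.5,.29,.24,125],[.555,.325,.19,157])
```

```text
from [ 0.5268 -0.3168  0.2071 -0.4861]
0.2360 -0.0888 -0.0529 -0.9441 rows>=4.1 -> [ 0.44 -0.08  0.26 42.  ]
0.1850 0.1532 -0.0000 -0.9556 rows>=4.0 -> [ 0.43  0.16  0.26 85.  ]
-0.0584 0.1356 0.0200 -0.8889 rows>=3.7 -> [  0.5    0.29   0.24 125.  ]
-0.0651 -0.0029 0.0500 -0.7111 rows>=3.0 -> [  0.555   0.325   0.19  157.   ]
```

>>> step_arm(moves="0.236 -0.089 -0.053 -0.944;0.236 -0.089 -0.053 -0.944;0.236 -0.089 -0.053 -0.944;0.236 -0.089 -0.053 -0.944;0.236 -0.089 -0.053 -0.944;0.236 -0.089 -0.053 -0.944", hand=45)

```text
t: 11.72
tcp_pos: [0.4398, -0.08, 0.2588]
tool_rot: [-1.278, -2.869, 0.001]
ft_force: [0.2, -1.1, 0.3]
gripper_width: 0.529
gripper_force: 0.0
```

>>> step_arm(moves="0.185 0.153 0 -0.956;0.185 0.153 0 -0.956;0.185 0.153 0 -0.956;0.185 0.153 0 -0.956;0.185 0.153 0 -0.956;0.185 0.153 0 -0.956")

```text
t: 12.48
tcp_pos: [0.4303, 0.1588, 0.2584]
tool_rot: [-0.14, -3.137, 0.002]
ft_force: [0.1, -1.3, 0.5]
gripper_width: 0.527
gripper_force: 0.0
```

>>> step_arm(moves="-0.058 0.136 0.02 -0.889;-0.058 0.136 0.02 -0.889;-0.058 0.136 0.02 -0.889;-0.058 0.136 0.02 -0.889;-0.058 0.136 0.02 -0.889;-0.058 0.136 0.02 -0.889")

```text
t: 13.22
tcp_pos: [0.5, 0.2888, 0.2392]
tool_rot: [0.937, -2.998, 0.0]
ft_force: [-0.1, -0.5, -0.6]
gripper_width: 0.529
gripper_force: 0.0
```

>>> step_arm(moves="-0.065 -0.003 0.05 -0.711;-0.065 -0.003 0.05 -0.711;-0.065 -0.003 0.05 -0.711;-0.065 -0.003 0.05 -0.711;-0.065 -0.003 0.05 -0.711;-0.065 -0.003 0.05 -0.711")

```text
t: 13.98
tcp_pos: [0.5544, 0.3248, 0.1897]
tool_rot: [-1.73, 2.622, -0.0]
ft_force: [-0.1, -1.4, 0.3]
gripper_width: 0.528
gripper_force: 0.0
```

Run:
```python
from h import *
import pickle
d=snap('wrist','w5.png');print(pose());pickle.dump(d,open('w5.pkl','wb'))
t=snap('top','top5.png')
```

```text
[  0.55446771   0.32487851   0.18971765 156.87871289]
```

View pics/w5.png

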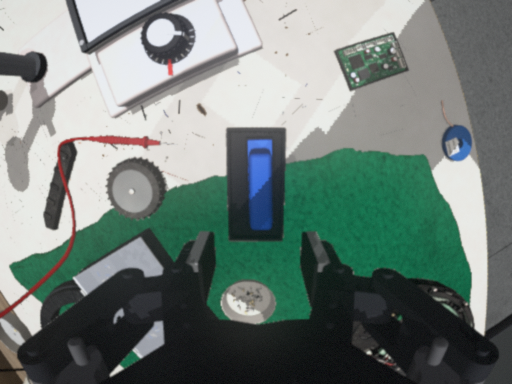

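The scraper handle's top spans (248,150)–(273,230), inside the rest (228,128)–(285,240). The next board is at (371,61). The knob's pointer shows at (145,43).

Run:
```python
from h import *
import pickle
d=pickle.load(open('w5.pkl','rb'))
W=lambda u,v,z: pt(d,u,v,z,True)[:2]
P=np.array([W(228,128,.014),W(285,128,.014),W(284,240,.014),W(228,240,.014)])
print('rest',P.mean(0),np.linalg.norm(np.diff(P,axis=0),axis=1),[np.degrees(np.arctan2(*(P[i]-P[j])[::-1])) for i,j in((3,0),(2,1))])
a=d['pixels'].astype(int);m=((a[...,2]>a[...,0]+60)&(a[...,2]>a[...,1]+40)).astype(np.uint8);m[:100]=0;m[300:]=0;m[:,:220]=0;m[:,295:]=0
ys,xs=np.nonzero(m);print(xs.min(),xs.max(),ys.min(),ys.max())
for z in (.064,.06): 
  Q=np.array([W(xs.min(),ys.max(),z),W(xs.max(),ys.max(),z)]);print(z,Q,np.linalg.norm(Q[1]-Q[0]))
# bright top
b=(a[...,2]*m);print([ (r,np.nonzero(b[r])[0].min(),np.nonzero(b[r])[0].max(),b[r].max()) for r in range(ys.min(),ys.max(),6)])
```

```text
rest [0.55888714 0.33124087] [0.05646005 0.12028562 0.06126313] [np.float64(65.43553039995305), np.float64(67.72234267905023)]
247 271 139 229
0.064 [[0.57650832 0.35206619]
 [0.55678802 0.36048737]] 0.021443089300513314
0.06 [[0.57730629 0.35354246]
 [0.55726477 0.36210081]] 0.02179238536318207
[(139, np.int64(254), np.int64(270), np.int64(160)), (145, np.int64(247), np.int64(271), np.int64(236)), (151, np.int64(247), np.int64(271), np.int64(200)), (157, np.int64(248), np.int64(271), np.int64(214)), (163, np.int64(248), np.int64(270), np.int64(223)), (169, np.int64(248), np.int64(271), np.int64(222)), (175, np.int64(249), np.int64(271), np.int64(220)), (181, np.int64(249), np.int64(270), np.int64(219)), (187, np.int64(249), np.int64(270), np.int64(218)), (193, np.int64(249), np.int64(270), np.int64(210)), (199, np.int64(249), np.int64(270), np.int64(133)), (205, np.int64(249), np.int64(270), np.int64(123)), (211, np.int64(250), np.int64(270), np.int64(122)), (217, np.int64(250), np.int64(271), np.int64(121)), (223, np.int64(251), np.int64(271), np.int64(133))]
```

Run:
```python
from h import *
import pickle
d=pickle.load(open('w5.pkl','rb'))
for r in (142,145,148,151): print(r,np.linalg.norm(pt(d,260,r,.064,True)-pt(d,260.5,229.5,.064,True)))
plan([.5527,.3242,.11,156.6],[.5527,.3242,.052,156.6])
```

```text
142 0.07766242458499453
145 0.07515551120065322
148 0.07264284561302932
151 0.07012389481090373
from [  0.5544   0.3249   0.1897 156.9098]
0.0013 0.0013 0.0797 0.0069 rows>=1.3 -> [5.527e-01 3.242e-01 1.100e-01 1.566e+02]
-0.0000 0.0000 0.0580 -0.0000 rows>=0.9 -> [5.527e-01 3.242e-01 5.200e-02 1.566e+02]
```

>>> step_arm(moves="0.001 0.001 0.04 0.007;0.001 0.001 0.08 0.007;0.001 0.001 0.08 0.007;0.001 0.001 0.08 0.007")

```text
t: 14.58
tcp_pos: [0.5538, 0.3249, 0.1106]
tool_rot: [-1.726, 2.624, -0.0]
ft_force: [0.2, 0.0, -0.1]
gripper_width: 0.527
gripper_force: 0.0
```

>>> step_arm(moves="0 0 0.015 0;0 0 0.03 0;0 0 0.045 0;0 0 0.053 0;0 0 0.058 0;0 0 0.058 0;0 0 0.058 0")

```text
t: 15.45
tcp_pos: [0.5534, 0.3246, 0.0517]
tool_rot: [-1.727, 2.624, -0.0]
ft_force: [0.2, -0.3, -0.2]
gripper_width: 0.527
gripper_force: 0.0
```

>>> step_arm(moves="0 0 0 0;0 0 0 0;0 0 0 0;0 0 0 0;0 0 0 0;0 0 0 0;0 0 0 0;0 0 0 0", hand=12, newtons=70)

```text
t: 16.45
tcp_pos: [0.5533, 0.3246, 0.0517]
tool_rot: [-1.727, 2.624, 0.0]
ft_force: [-1.0, -0.2, 4.7]
gripper_width: 0.225
gripper_force: 69.5
```

Run:
```python
from h import *
s=manip.observe();print(pose(),s['gripper_width']*85.4,s['ft_force'])
```

```text
[5.53305950e-01 3.24591003e-01 5.16824031e-02 1.56696045e+02] 19.2308914820352 [-1.01526214 -0.20477779  4.74568073]
```

Run:
```python
from h import *
plan([.5533,.3246,.16,156.7],[.56,.22,.16,120],[.6,.096,.16,89],[.6,.096,.092,89])
```

```text
from [5.53300e-01 3.24600e-01 5.17000e-02 1.56696e+02]
-0.0000 0.0000 -0.1083 -0.0001 rows>=1.7 -> [  0.5533   0.3246   0.16   156.7   ]
0.0934 -0.0475 -0.0000 0.8156 rows>=3.4 -> [  0.56   0.22   0.16 120.  ]
0.0274 -0.1274 -0.0000 0.6889 rows>=2.9 -> [ 0.6    0.096  0.16  89.   ]
0.0000 0.0000 0.0680 -0.0000 rows>=1.1 -> [ 0.6    0.096  0.092 89.   ]
```

>>> step_arm(moves="0 0 -0.01 0;0 0 -0.04 0;0 0 -0.08 0;0 0 -0.108 0;0 0 -0.108 0;0 0 -0.108 0")

```text
t: 17.2
tcp_pos: [0.5526, 0.3241, 0.1584]
tool_rot: [1.726, -2.623, -0.0]
ft_force: [0.9, -0.9, -1.8]
gripper_width: 0.222
gripper_force: 69.0
```

>>> step_arm(moves="0.023 -0.012 0 0.2;0.047 -0.024 0 0.4;0.07 -0.036 0 0.6;0.093 -0.047 0 0.815;0.093 -0.047 0 0.815;0.093 -0.047 0 0.815")

```text
t: 17.95
tcp_pos: [0.5592, 0.2207, 0.1584]
tool_rot: [0.817, -3.032, -0.0]
ft_force: [-0.3, 0.1, -1.2]
gripper_width: 0.223
gripper_force: 68.8
```

>>> step_arm(moves="0.007 -0.03 0 0.17;0.014 -0.06 0 0.34;0.02 -0.095 0 0.52;0.027 -0.127 0 0.69;0.027 -0.127 0 0.69;0.027 -0.127 0 0.69;0.027 -0.127 0 0.69")

```text
t: 18.82
tcp_pos: [0.5993, 0.0982, 0.1591]
tool_rot: [-0.024, -3.141, -0.0]
ft_force: [-0.1, 0.1, -1.8]
gripper_width: 0.224
gripper_force: 68.9
```

Run:
```python
from h import *
import pickle
plan([.6,.096,.092,89])
d=snap('wrist','w6.png');t=snap('top','t6.png')
a=np.hstack([cv2.resize(t['pixels'][100:230,150:330],(540,390),interpolation=cv2.INTER_CUBIC)])
M=np.zeros((390,800,3),np.uint8);M[:,:540]=a;M[:195,540:]=cv2.resize(d['pixels'],(260,195));cv2.imwrite('pics/m6.png',M[:,:,::-1])
pickle.dump((d,t),open('6.pkl','wb'))
```

```text
from [ 0.5993  0.0982  0.1591 89.1262]
-0.0007 -0.0021 0.0671 0.0028 rows>=1.1 -> [ 0.6    0.096  0.092 89.   ]
```

View pics/m6.png

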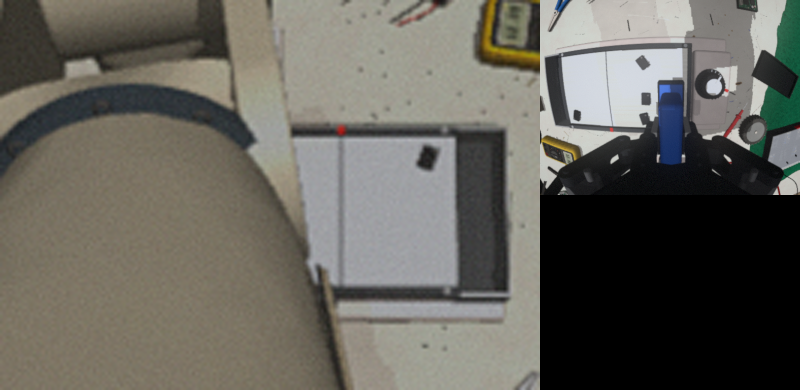

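The scraper hangs upright at about (672,130) in the wrist inset, to the left of the chips at (642,62), (645,98) and (646,113), with one more chip at (577,115). Now lowering it until it touches.

>>> step_arm(moves="-0.001 -0.002 0.03 0.003;-0.001 -0.002 0.055 0.003;-0.001 -0.002 0.067 0.003;-0.001 -0.002 0.067 0.003;-0.001 -0.002 0.067 0.003;-0.001 -0.002 0.067 0.003")

```text
t: 19.68
tcp_pos: [0.6013, 0.0951, 0.0933]
tool_rot: [0.032, 3.14, 0.0]
ft_force: [-0.3, 0.3, -0.8]
gripper_width: 0.229
gripper_force: 68.9
```

>>> step_arm(moves="0 0 0.001 0;0 0 0.002 0;0 0 0.003 0;0 0 0.004 0;0 0 0.004 0;0 0 0.004 0")

```text
t: 20.42
tcp_pos: [0.6006, 0.0949, 0.0883]
tool_rot: [-0.032, -3.141, 0.0]
ft_force: [-0.4, 0.6, -1.7]
gripper_width: 0.219
gripper_force: 68.9
```

>>> step_arm(moves="0 0 0.0005 0;0 0 0.001 0;0 0 0.001 0;0 0 0.001 0")

```text
t: 20.92
tcp_pos: [0.6007, 0.095, 0.0873]
tool_rot: [0.032, 3.141, 0.0]
ft_force: [-0.1, -0.4, -0.2]
gripper_width: 0.226
gripper_force: 68.9
```

>>> step_arm(moves="0 0 0.0005 0;0 0 0.001 0;0 0 0.001 0;0 0 0.001 0")

```text
t: 21.42
tcp_pos: [0.6006, 0.095, 0.0863]
tool_rot: [-0.032, -3.141, 0.0]
ft_force: [-0.4, -0.3, 0.7]
gripper_width: 0.221
gripper_force: 69.2
```

>>> step_arm(moves="0 0 0.0005 0;0 0 0.0005 0;0 0 0.0005 0")

```text
t: 21.8
tcp_pos: [0.6006, 0.095, 0.0863]
tool_rot: [0.032, 3.141, -0.0]
ft_force: [-2.5, 0.3, 5.9]
gripper_width: 0.22
gripper_force: 70.0
```

>>> step_arm(moves="0 0 0.0005 0;0 0 0.0005 0;0 0 0.0005 0")

```text
t: 22.18
tcp_pos: [0.6007, 0.095, 0.0863]
tool_rot: [0.032, 3.141, 0.0]
ft_force: [-4.5, -0.9, 10.7]
gripper_width: 0.223
gripper_force: 70.7
```

Run:
```python
from h import *
print(manip.observe()['ft_force'])
p=pose();plan([.599,-.113,p[2],89])
```

```text
[-4.51581668 -0.85241575 10.6912563 ]
from [6.00700e-01 9.50000e-02 8.63000e-02 8.88385e+01]
-0.0026 -0.2080 -0.0000 -0.0036 rows>=3.3 -> [ 5.99e-01 -1.13e-01  8.63e-02  8.90e+01]
```

>>> step_arm(moves="0 0 -0.0013 0;0 -0.004 -0.0013 0;0 -0.01 -0.0013 0;0 -0.018 -0.0013 0;0 -0.026 -0.0013 0;0 -0.034 -0.0013 0;0 -0.042 -0.0013 0;0 -0.05 -0.0013 0")

```text
t: 23.18
tcp_pos: [0.5996, 0.0444, 0.0866]
tool_rot: [-0.032, -3.141, -0.0]
ft_force: [-0.7, 0.8, -0.8]
gripper_width: 0.22
gripper_force: 68.9
```

>>> step_arm(moves="0 -0.008 0 0;0 -0.016 0 0;0 -0.024 0 0;0 -0.032 0 0;0 -0.04 0 0;0 -0.048 0 0;0 -0.056 0 0;0 -0.064 0 0")

```text
t: 24.18
tcp_pos: [0.5983, -0.0195, 0.0866]
tool_rot: [0.032, 3.141, -0.0]
ft_force: [0.5, -0.1, -1.2]
gripper_width: 0.222
gripper_force: 68.9
```

>>> step_arm(moves="0 -0.008 0 0;0 -0.016 0 0;0 -0.024 0 0;0 -0.032 0 0;0 -0.04 0 0;0 -0.048 0 0;0 -0.056 0 0;0 -0.064 0 0")

```text
t: 25.18
tcp_pos: [0.597, -0.0835, 0.0866]
tool_rot: [0.032, 3.141, -0.0]
ft_force: [0.5, 0.8, -1.6]
gripper_width: 0.225
gripper_force: 69.0
```

>>> step_arm(moves="0 -0.008 0 0;0 -0.016 0 0;0 -0.023 0 0;0 -0.023 0 0;0 -0.023 0 0;0 -0.023 0 0")

```text
t: 25.92
tcp_pos: [0.5966, -0.1057, 0.0866]
tool_rot: [-0.031, -3.141, -0.0]
ft_force: [-0.2, 0.9, -0.9]
gripper_width: 0.224
gripper_force: 69.0
```

Run:
```python
from h import *
s=manip.observe();p=pose();print(s['ft_force'])
plan([.6,.0,.16,89],[.565,.098,.16,89],[.565,.098,.0895,89])
d=snap('wrist','w7.png');t=snap('top','t7.png')
M=np.hstack([cv2.resize(t['pixels'][100:230,150:330],(432,312)),cv2.resize(d['pixels'],(368,312))]);cv2.imwrite('pics/m7.png',M[:,:,::-1])
```

```text
[-0.20891667  0.94016386 -0.88041161]
from [ 5.96600e-01 -1.05700e-01  8.66000e-02  8.88522e+01]
-0.0013 0.1058 -0.0734 -0.0033 rows>=2.1 -> [ 0.6   0.    0.16 89.  ]
0.0367 0.0974 -0.0000 -0.0000 rows>=1.7 -> [ 0.565  0.098  0.16  89.   ]
0.0000 0.0000 0.0705 -0.0000 rows>=1.1 -> [ 0.565   0.098   0.0895 89.    ]
```

View pics/m7.png

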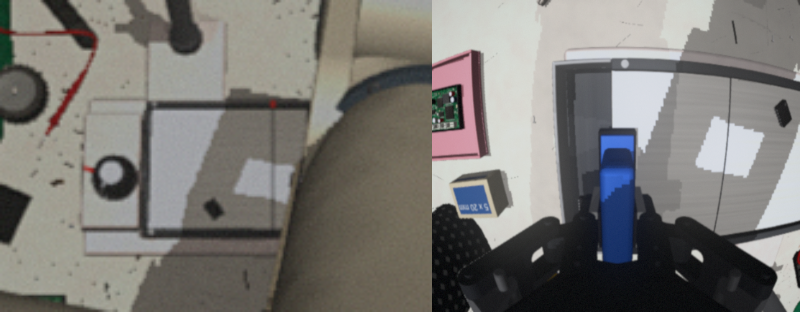

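Only the front chip at (213,208) remains on the stage; the other three went over the end. Second pass.

>>> step_arm(moves="0 0 -0.01 0;0 0 -0.025 0;0.01 0.05 -0.025 0;0.02 0.1 -0.025 0;0.03 0.15 -0.025 0;0.036 0.2 -0.025 0;0.036 0.203 -0.025 0;0.036 0.203 -0.025 0")

```text
t: 27.02
tcp_pos: [0.5651, 0.0978, 0.1124]
tool_rot: [0.03, 3.14, -0.0]
ft_force: [0.6, -0.2, -1.0]
gripper_width: 0.224
gripper_force: 69.0
```

>>> step_arm(moves="0 0 0.006 0;0 0 0.014 0;0 0 0.02 0;0 0 0.024 0;0 0 0.0248 0;0 0 0.0248 0;0 0 0.0248 0")

```text
t: 27.9
tcp_pos: [0.5648, 0.0978, 0.087]
tool_rot: [0.032, 3.141, 0.0]
ft_force: [0.1, -0.6, -1.3]
gripper_width: 0.222
gripper_force: 69.2
```

Run:
```python
from h import *
s=manip.observe();p=pose();print(p,s['ft_force'])
```

```text
[5.64812528e-01 9.77714068e-02 8.69655546e-02 8.88404184e+01] [ 0.13631287 -0.59144294 -1.27902287]
```

>>> step_arm(moves="0 -0.002 0.0004 0;0 -0.008 0.0004 0;0 -0.016 0.0004 0;0 -0.024 0.0004 0;0 -0.032 0.0004 0;0 -0.04 0.0004 0;0 -0.048 0.0004 0;0 -0.056 0.0004 0")

```text
t: 28.9
tcp_pos: [0.5635, 0.0411, 0.0864]
tool_rot: [-0.032, -3.141, 0.0]
ft_force: [-0.1, 0.6, -1.4]
gripper_width: 0.226
gripper_force: 69.1
```

>>> step_arm(moves="0 -0.008 0 0;0 -0.016 0 0;0 -0.024 0 0;0 -0.032 0 0;0 -0.04 0 0;0 -0.048 0 0;0 -0.056 0 0;0 -0.064 0 0")

```text
t: 29.9
tcp_pos: [0.5622, -0.0228, 0.0864]
tool_rot: [-0.032, -3.141, -0.0]
ft_force: [0.2, -0.2, -1.4]
gripper_width: 0.226
gripper_force: 69.1
```

>>> step_arm(moves="0 -0.008 0 0;0 -0.016 0 0;0 -0.024 0 0;0 -0.032 0 0;0 -0.04 0 0;0 -0.048 0 0;0 -0.056 0 0;0 -0.064 0 0")

```text
t: 30.9
tcp_pos: [0.5609, -0.0868, 0.0864]
tool_rot: [-0.032, -3.141, -0.0]
ft_force: [-0.2, 0.1, -1.6]
gripper_width: 0.229
gripper_force: 69.1
```

>>> step_arm(moves="0 -0.008 0 0;0 -0.016 0 0;0 -0.02 0 0;0 -0.02 0 0;0 -0.02 0 0;0 -0.02 0 0")

```text
t: 31.65
tcp_pos: [0.5605, -0.106, 0.0864]
tool_rot: [-0.031, -3.141, -0.0]
ft_force: [0.2, 1.2, -1.5]
gripper_width: 0.226
gripper_force: 69.1
```

>>> step_arm(moves="0 0 -0.01 0;0 0 -0.03 0;0 0.03 -0.08 0;0 0.08 -0.12 0;0 0.1 -0.12 0;0 0.1 -0.12 0;0 0.1 -0.12 0")

```text
t: 32.52
tcp_pos: [0.5623, -0.0067, 0.2063]
tool_rot: [-0.031, -3.141, 0.001]
ft_force: [0.3, 0.3, -1.1]
gripper_width: 0.224
gripper_force: 69.0
```

Run:
```python
from h import *
s=manip.observe();p=pose();print(s['ft_force'])
d=snap('wrist','w8.png');t=snap('top','t8.png')
M=np.hstack([cv2.resize(t['pixels'][100:270,140:340],(420,357)),cv2.resize(d['pixels'],(380,357))]);cv2.imwrite('pics/m8.png',M[:,:,::-1])
plan([.54,.13,.18,115],[.553,.3246,.17,157],[.5555,.3275,.065,157])
```

```text
[ 0.25536488  0.25007552 -1.0637259 ]
from [ 5.62300e-01 -7.10000e-03  2.06000e-01  8.87952e+01]
0.0251 0.1366 0.0260 -0.5823 rows>=2.4 -> [  0.54   0.13   0.18 115.  ]
-0.0940 0.1709 0.0100 -0.9333 rows>=3.9 -> [  0.553    0.3246   0.17   157.    ]
-0.0036 -0.0012 0.1050 -0.0000 rows>=1.7 -> [5.555e-01 3.275e-01 6.500e-02 1.570e+02]
```

View pics/m8.png

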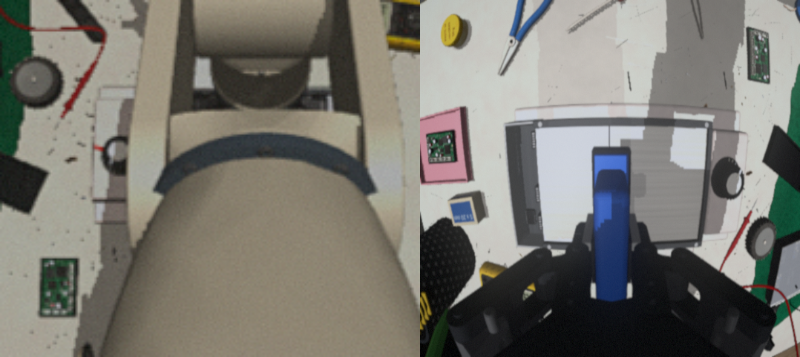

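The visible stage is clean and chips lie in the trough at (535,160) and (537,195). I'll check the hidden part numerically from the next pose.

>>> step_arm(moves="0.006 0.034 0.006 -0.15;0.012 0.068 0.013 -0.3;0.018 0.1 0.02 -0.45;0.025 0.137 0.026 -0.582;0.025 0.137 0.026 -0.582;0.025 0.137 0.026 -0.582")

```text
t: 33.38
tcp_pos: [0.5405, 0.1304, 0.1801]
tool_rot: [0.679, -3.067, 0.001]
ft_force: [0.3, 0.2, -0.6]
gripper_width: 0.227
gripper_force: 69.0
```

>>> step_arm(moves="-0.023 0.043 0.002 -0.23;-0.047 0.085 0.005 -0.46;-0.07 0.128 0.008 -0.7;-0.094 0.171 0.01 -0.933;-0.094 0.171 0.01 -0.933;-0.094 0.171 0.01 -0.933;-0.094 0.171 0.01 -0.933")

```text
t: 34.25
tcp_pos: [0.5534, 0.3242, 0.1704]
tool_rot: [1.73, -2.622, 0.0]
ft_force: [0.8, 0.8, -1.3]
gripper_width: 0.224
gripper_force: 69.0
```

```bash
cat > stg.py <<'E'
from h import *
def rect(d,z=.0405,x=(.505,.66),y=(-.165,.135),s=2500):
    g=np.array([[px(d,(X,Y,z)) for Y in np.arange(y[1],y[0],-1/s)] for X in np.arange(x[1],x[0],-1/s)],np.float32)
    return cv2.remap(d['pixels'],g[...,0],g[...,1],cv2.INTER_CUBIC)
E
python3 - <<'E'
from stg import *
t=snap('top','t9.png')
r=rect(t);cv2.imwrite('pics/r9.png',r[:,:,::-1])
g=r.max(2)
# ascii downsample
q=cv2.resize(g,(60,16),interpolation=cv2.INTER_AREA)
for row in q: print(''.join(' .:-=+*#%@'[::-1][min(9,int(v)//24)] for v in row))
plan([.5533,.3252,.065,156.7])
E
```

```text
-#**##*##******#************==****************++*++++++++=::
+#-:::::::::::::::::::::::----------------------=#######%*::
#*-:::::::::::::::::::::::::--::::::::::::::::::-#######%*-:
##-:::::::::::::::::::::::::--::::::::::::::::::-#*#####%+::
#*::::::::::::::::::::::::::--::::::::::::::::::-#######%+::
#*::::::::::::::::::::::::::-:::::::::::::::::::-#######%+::
#*::::::::::::::::::::::::::--::::::::::::::::::=#*#####%=-:
##::::::::::::::::::::::::::-:::::::::::::::::::=#*######=-:
**-:::::::::::::::::::::::::-:::::::::::::::::::=########+::
#*::::::::::::::::::::::::::-:::::::::::::::::::=###*####+--
#*-:::::::::::::::::::::::::-:::::::::::::::::::=###*####+::
#*::::::::::::::::::::::::::-:::::::::::::::::::-####*###+::
#+::::::::::::::::::::::::::-:::::::::::::::::::=###**###=::
#*::::::::::::::::::::::::::-:::::::::::::::::::=#*#*####=::
#*--------------------------=-::-:::::::::::::::+#*##*###=::
+*+******####################################*+***+++++**-::
from [  0.5534   0.3244   0.1705 156.8627]
-0.0007 0.0005 0.1055 0.0036 rows>=1.7 -> [5.533e-01 3.252e-01 6.500e-02 1.567e+02]
```

>>> step_arm(moves="-0.003 -0.001 0.04 0.004;-0.003 -0.001 0.08 0.004;-0.003 -0.001 0.1 0.004;-0.003 -0.001 0.105 0.004;-0.003 -0.001 0.105 0.004;-0.003 -0.001 0.105 0.004")

```text
t: 35.05
tcp_pos: [0.5561, 0.3287, 0.0668]
tool_rot: [-1.729, 2.621, -0.0]
ft_force: [0.0, -0.3, -1.4]
gripper_width: 0.228
gripper_force: 69.0
```

>>> step_arm(moves="0 0 0.004 0;0 0 0.008 0;0 0 0.0105 0;0 0 0.012 0;0 0 0.0125 0;0 0 0.013 0;0 0 0.0135 0;0 0 0.0135 0")

```text
t: 36.05
tcp_pos: [0.5553, 0.3283, 0.0519]
tool_rot: [1.73, -2.622, 0.0]
ft_force: [0.9, 0.2, -1.2]
gripper_width: 0.229
gripper_force: 69.0
```

>>> step_arm(moves="0 0 0.0005 0;0 0 0.0005 0;0 0 0.0005 0")

```text
t: 36.42
tcp_pos: [0.5553, 0.3283, 0.0517]
tool_rot: [-1.73, 2.622, -0.0]
ft_force: [-2.0, -1.3, 4.6]
gripper_width: 0.227
gripper_force: 69.8
```

>>> step_arm(moves="0 0 0 0;0 0 0 0;0 0 0 0;0 0 0 0", hand=45)

```text
t: 36.92
tcp_pos: [0.5553, 0.3283, 0.0513]
tool_rot: [1.73, -2.622, 0.0]
ft_force: [-0.1, 0.7, 0.1]
gripper_width: 0.528
gripper_force: 0.0
```

>>> step_arm(moves="0 0 -0.01 0;0 0 -0.03 0;0 0 -0.06 0;0 0 -0.1 0;0 0 -0.15 0;0 0 -0.16 0;0 0 -0.16 0")

```text
t: 37.8
tcp_pos: [0.5556, 0.3285, 0.2131]
tool_rot: [-1.729, 2.62, -0.0]
ft_force: [-0.5, -0.0, -0.3]
gripper_width: 0.527
gripper_force: 0.0
```

Run:
```python
from h import *
plan([.45,.27,.21,120],[.385,.25,.19,90])
```

```text
from [  0.5556   0.3285   0.2131 156.8331]
0.0953 0.0741 0.0031 0.8185 rows>=3.4 -> [  0.45   0.27   0.21 120.  ]
0.0663 0.0152 0.0200 0.6667 rows>=2.8 -> [ 0.385  0.25   0.19  90.   ]
```

>>> step_arm(moves="0.095 0.074 0.003 0.818;0.095 0.074 0.003 0.818;0.095 0.074 0.003 0.818;0.095 0.074 0.003 0.818;0.095 0.074 0.003 0.818;0.095 0.074 0.003 0.818", hand=60)

```text
t: 38.55
tcp_pos: [0.4495, 0.2698, 0.2076]
tool_rot: [0.816, -3.032, 0.001]
ft_force: [-0.7, 0.7, -0.1]
gripper_width: 0.703
gripper_force: 0.0
```

>>> step_arm(moves="0.066 0.015 0.02 0.667;0.066 0.015 0.02 0.667;0.066 0.015 0.02 0.667;0.066 0.015 0.02 0.667;0.066 0.015 0.02 0.667;0.066 0.015 0.02 0.667;0.066 0.015 0.02 0.667")

```text
t: 39.42
tcp_pos: [0.3853, 0.25, 0.1883]
tool_rot: [0.002, -3.141, 0.0]
ft_force: [0.8, -0.6, 1.1]
gripper_width: 0.701
gripper_force: 0.0
```

Run:
```python
from h import *
import pickle
print(pose());d=snap('wrist','w10.png');pickle.dump(d,open('w10.pkl','wb'));s=snap('side','s10.png')
M=np.hstack([d['pixels'],cv2.resize(s['pixels'][250:384,150:250],(286,384))]);cv2.imwrite('pics/m10.png',M[:,:,::-1])
```

```text
[ 0.38528034  0.24999424  0.18831578 90.06431842]
```

View pics/m10.png

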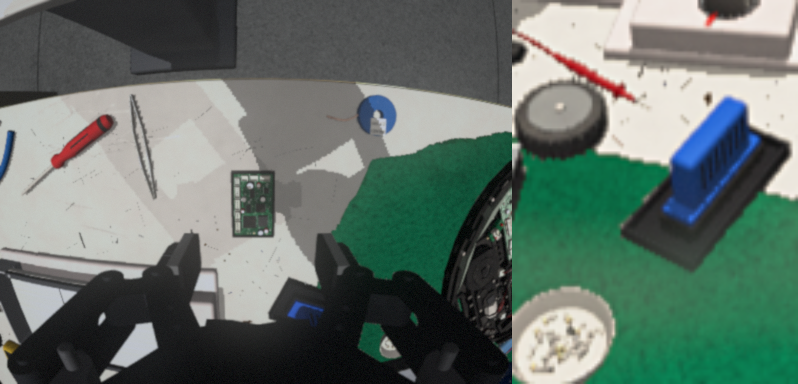

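The scraper stands upright in its rest (inset at 710,160). The next board's carrier corners are at (232,171), (273,171), (274,236) and (233,236).

Run:
```python
from h import *
import pickle
d=pickle.load(open('w10.pkl','rb'))
W=lambda u,v: pt(d,u,v,.008,True)[:2]
a=d['pixels'].astype(int);m=((a[...,1]>a[...,0]+25)&(a[...,1]>a[...,2]+10)).astype(np.uint8);m[:165]=0;m[242:]=0;m[:,:225]=0;m[:,280:]=0
ys,xs=np.nonzero(m);print(xs.min(),xs.max(),ys.min(),ys.max())
P=np.array([W(231.5,170.5),W(273.5,170.5),W(274.5,236.5),W(232.5,236.5)])
print(P.mean(0),P.round(4).tolist(),np.linalg.norm(np.diff(P,axis=0),axis=1))
c=P.mean(0)
e=(P[0]+P[1])/2-(P[2]+P[3])/2;print('long axis',np.degrees(np.arctan2(*-e[::-1])))
```

```text
234 271 174 234
[0.4138143  0.24551259] [[0.3769, 0.2234], [0.3768, 0.2667], [0.4507, 0.2691], [0.4509, 0.2228]] [0.04328651 0.07393434 0.04636499]
long axis 0.6927919929792161
```

Run:
```python
from h import *
plan([.4138,.2455,.07,90.7],[.4138,.2455,.0205,90.7])
```

```text
from [ 0.3853  0.25    0.1883 90.0406]
-0.0285 -0.0045 0.1183 -0.0147 rows>=1.9 -> [4.138e-01 2.455e-01 7.000e-02 9.070e+01]
-0.0000 0.0000 0.0495 -0.0000 rows>=0.8 -> [4.138e-01 2.455e-01 2.050e-02 9.070e+01]
```

>>> step_arm(moves="-0.0285 -0.0045 0.04 -0.015;-0.0285 -0.0045 0.08 -0.015;-0.0285 -0.0045 0.11 -0.015;-0.0285 -0.0045 0.118 -0.015;-0.0285 -0.0045 0.118 -0.015;-0.0285 -0.0045 0.118 -0.015", hand=56)

```text
t: 40.28
tcp_pos: [0.4145, 0.246, 0.0715]
tool_rot: [-0.019, 3.14, 0.001]
ft_force: [0.2, 0.2, 0.0]
gripper_width: 0.655
gripper_force: 0.0
```

>>> step_arm(moves="0 0 0.02 0;0 0 0.035 0;0 0 0.042 0;0 0 0.047 0;0 0 0.0495 0;0 0 0.0495 0;0 0 0.0495 0")

```text
t: 41.15
tcp_pos: [0.4139, 0.2456, 0.0211]
tool_rot: [-0.019, 3.141, 0.0]
ft_force: [-0.4, 0.3, -0.2]
gripper_width: 0.657
gripper_force: 0.0
```

Run:
```python
from h import *
print(pose(),manip.observe()['ft_force']);d=snap('wrist','w11.png')
a=d['pixels'].astype(int);m=((a[...,1]>a[...,0]+25)&(a[...,1]>a[...,2]+10)).astype(np.uint8);m[:,:180]=0;m[:,340:]=0
n,l,st,c=cv2.connectedComponentsWithStats(cv2.morphologyEx(m,cv2.MORPH_CLOSE,np.ones((15,15))));print([ (s.tolist(),q) for s,q in zip(st,c) if s[4]>800])
cv2.imwrite('pics/w11b.png',cv2.resize(d['pixels'][150:330,130:380],None,fx=3,fy=3)[:,:,::-1])
# same for held old board (w3) for reference
a=cv2.imread('pics/w3.png')[:,:,::-1].astype(int);m=((a[...,1]>a[...,0]+25)&(a[...,1]>a[...,2]+10)).astype(np.uint8);m[:,:180]=0;m[:,340:]=0
n,l,st,c=cv2.connectedComponentsWithStats(cv2.morphologyEx(m,cv2.MORPH_CLOSE,np.ones((15,15))));print([ (s.tolist(),q) for s,q in zip(st,c) if s[4]>800])
```

```text
[4.13896179e-01 2.45618720e-01 2.11286750e-02 9.06827552e+01] [-0.38640646  0.32578956 -0.16589309]
[([0, 0, 512, 384, 195207], array([255.40876096, 191.05788215])), ([230, 188, 69, 106, 1127], array([275.83584738, 247.14640639]))]
[([0, 0, 512, 384, 193392], array([255.50355237, 190.15744188])), ([218, 231, 80, 74, 3175], array([254.87086614, 273.20566929]))]
```

>>> step_arm(moves="0 0 0 0;0 0 0 0;0 0 0 0;0 0 0 0;0 0 0 0;0 0 0 0", hand=40, newtons=40)

```text
t: 41.95
tcp_pos: [0.4138, 0.2456, 0.0214]
tool_rot: [-0.018, 3.141, 0.0]
ft_force: [-1.8, -0.5, 6.2]
gripper_width: 0.524
gripper_force: 40.1
```

>>> step_arm(moves="0 0 -0.005 0;0 0 -0.02 0;0 0 -0.05 0;0 0 -0.1 0;0 0 -0.12 0;0 0 -0.12 0;0 0 -0.12 0")

```text
t: 42.82
tcp_pos: [0.4132, 0.2452, 0.1405]
tool_rot: [0.019, -3.141, 0.001]
ft_force: [-1.4, 0.1, -1.8]
gripper_width: 0.522
gripper_force: 41.3
```

```bash
cat > held.py <<'E'
from h import *
E
python3 - <<'E'
from h import *
import pickle
print(pose(),manip.observe()['gripper_width']*85.4);d=snap('wrist','w12.png');pickle.dump(d,open('w12.pkl','wb'))
cv2.imwrite('pics/w12b.png',cv2.resize(d['pixels'][160:330,170:350],None,fx=3.3,fy=3.3,interpolation=cv2.INTER_CUBIC)[:,:,::-1])
E
```

```text
[ 0.41322029  0.2452378   0.14046512 90.6839203 ] 44.57170134099684
```

View pics/w12b.png

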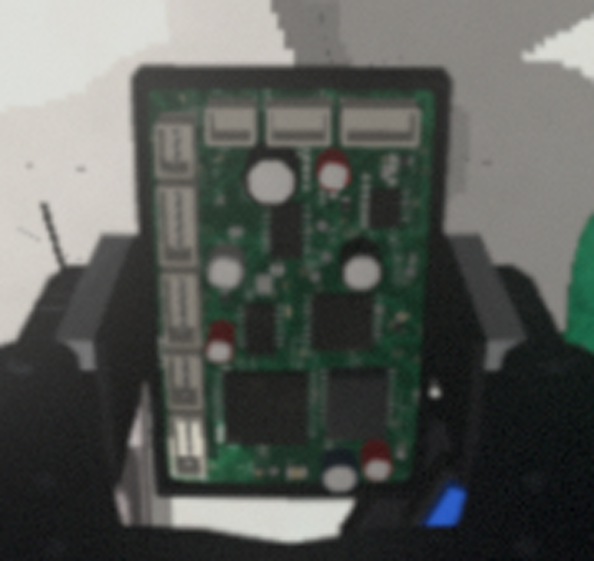

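The board is held square, its outline at (135,70), (450,72), (418,492) and (160,490) in the crop.

Run:
```python
from h import *
import pickle
d=pickle.load(open('w12.pkl','rb'))
W=lambda u,v: pt(d,170+(u+.5)/3.3-.5,160+(v+.5)/3.3-.5,.1405-.0203+.008,True)[:2]
P=np.array([W(134,68),W(452,70),W(419,494),W(159,492)])
print(P.mean(0),np.linalg.norm(np.diff(P,axis=0),axis=1),[np.degrees(np.arctan2(*(P[i]-P[j])[::-1])) for i,j in((3,0),(2,1))])
plan([.43,.1,.16,90],[.597,-.0095,.13,89],[.597,-.0095,.08,89])
```

```text
[0.41210006 0.2454964 ] [0.04437919 0.07278378 0.04365282] [np.float64(0.566155662911522), np.float64(-0.006313446953398873)]
from [ 0.413   0.2451  0.1401 90.6839]
-0.0152 -0.1453 -0.0199 0.0152 rows>=2.4 -> [ 0.43  0.1   0.16 90.  ]
-0.1670 -0.1095 0.0300 0.0222 rows>=3.2 -> [ 5.97e-01 -9.50e-03  1.30e-01  8.90e+01]
0.0000 0.0000 0.0500 -0.0000 rows>=0.8 -> [ 5.97e-01 -9.50e-03  8.00e-02  8.90e+01]
```

>>> step_arm(moves="-0.004 -0.036 -0.005 0.004;-0.008 -0.073 -0.01 0.008;-0.011 -0.11 -0.015 0.012;-0.015 -0.145 -0.02 0.015;-0.015 -0.145 -0.02 0.015")

```text
t: 43.5
tcp_pos: [0.43, 0.0989, 0.16]
tool_rot: [-0.004, -3.14, 0.001]
ft_force: [0.8, 0.7, -0.3]
gripper_width: 0.525
gripper_force: 41.4
```

>>> step_arm(moves="-0.04 -0.027 0.007 0.005;-0.08 -0.055 0.015 0.01;-0.12 -0.08 0.022 0.016;-0.15 -0.1 0.03 0.022;-0.167 -0.1095 0.03 0.022;-0.167 -0.1095 0.03 0.022;-0.167 -0.1095 0.03 0.022")

```text
t: 44.38
tcp_pos: [0.5963, -0.0079, 0.13]
tool_rot: [-0.026, -3.139, -0.0]
ft_force: [-0.4, -0.1, -1.3]
gripper_width: 0.522
gripper_force: 41.4
```

>>> step_arm(moves="0 0 0.02 0;0 0 0.04 0;0 0 0.05 0;0 0 0.05 0;0 0 0.05 0;0 0 0.05 0")

```text
t: 45.12
tcp_pos: [0.5979, -0.0087, 0.0816]
tool_rot: [0.027, 3.14, -0.0]
ft_force: [-0.2, -0.6, -1.1]
gripper_width: 0.522
gripper_force: 41.4
```

Run:
```python
from h import *
import pickle
print(pose());d=snap('wrist','w13.png');pickle.dump(d,open('w13.pkl','wb'))
p=pose();g=d['pixels'].astype(float).mean(2)
# scan scribed line at several x ahead of board front edge
for X in np.arange(.520,.552,.003):
    Y=np.arange(-.035,.0152,.0005)
    v=np.array([cv2.remap(g.astype(np.float32),*[np.array([[q]],np.float32) for q in px(d,(X,y,.0405),True)],cv2.INTER_LINEAR)[0,0] for y in Y])
    b=v-cv2.blur(v.reshape(1,-1).astype(np.float32),(21,1))[0]
    i=b.argmin();print(round(X,3),round(Y[i],4),round(b[i],1))
# board side edges at top of carrier
zc=p[2]-.0203+.008
for dx in (-.030,-.025,-.02):
    Y=np.arange(-.05,.03,.0005)
    v=[cv2.remap(g.astype(np.float32),*[np.array([[q]],np.float32) for q in px(d,(p[0]+dx,y,zc),True)],cv2.INTER_LINEAR)[0,0] for y in Y]
    print(dx,' '.join('%d'%a for a in v[::2]))
```

```text
[ 5.97914258e-01 -8.72975458e-03  8.16342551e-02  8.90194203e+01]
0.52 -0.0085 -79.5
0.523 -0.0085 -73.5
0.526 -0.0085 -72.1
0.529 -0.0085 -69.0
0.532 -0.009 -71.1
0.535 -0.009 -77.5
0.538 -0.009 -81.2
0.541 -0.009 -85.1
0.544 -0.009 -78.1
0.547 -0.009 -80.5
0.55 -0.009 -79.8
-0.03 217 217 218 217 217 217 216 216 216 216 217 216 216 215 214 213 212 212 212 189 97 68 72 113 122 125 119 121 106 94 163 134 161 205 212 211 207 147 87 186 207 211 211 211 211 210 205 176 91 141 185 169 147 124 123 122 122 123 120 100 98 62 51 44 56 115 120 120 121 120 124 136 139 138 138 138 139 139 139 138
-0.025 215 214 214 213 213 214 213 213 213 211 212 212 212 211 210 211 211 210 209 187 85 63 94 147 165 173 126 167 144 72 63 87 108 82 74 71 55 49 50 53 49 46 44 81 110 87 65 55 52 52 51 50 51 49 48 54 67 61 50 57 59 61 46 40 56 106 117 117 117 117 120 133 134 134 134 135 135 134 135 135
-0.02 213 212 212 211 211 211 212 212 211 211 211 210 210 210 209 210 210 210 209 171 71 58 95 154 169 164 158 173 123 79 76 89 80 64 69 91 162 211 211 211 211 210 161 71 134 82 98 121 124 107 52 45 68 71 43 45 65 59 51 50 44 50 41 37 61 115 119 119 119 120 119 119 129 136 137 137 137 137 137 137
```

Run:
```python
from h import *
p=pose();plan([p[0],p[1]-.0014,.0626,89],[p[0]+.010,p[1]-.0016,.0626,89])
```

```text
from [ 5.97900e-01 -8.70000e-03  8.16000e-02  8.90137e+01]
-0.0000 -0.0014 0.0190 0.0003 rows>=0.3 -> [ 5.979e-01 -1.010e-02  6.260e-02  8.900e+01]
-0.0100 -0.0000 -0.0000 -0.0000 rows>=0.2 -> [ 6.079e-01 -1.030e-02  6.260e-02  8.900e+01]
```

>>> step_arm(moves="0 -0.0014 0.008 0;0 -0.0014 0.014 0;0 -0.0014 0.017 0;0 -0.0014 0.018 0;0 -0.0014 0.018 0;0 -0.0014 0.018 0")

```text
t: 45.92
tcp_pos: [0.5976, -0.0102, 0.063]
tool_rot: [0.027, 3.141, -0.0]
ft_force: [0.5, 0.4, -1.2]
gripper_width: 0.521
gripper_force: 41.4
```

>>> step_arm(moves="-0.002 0 0 0;-0.004 0 0 0;-0.006 0 0 0;-0.008 0 0 0;-0.01 0 0 0;-0.01 0 0 0;-0.01 0 0 0")

```text
t: 46.8
tcp_pos: [0.6074, -0.0103, 0.0629]
tool_rot: [-0.027, -3.141, -0.0]
ft_force: [-0.7, -0.1, -1.5]
gripper_width: 0.523
gripper_force: 41.4
```

>>> step_arm(moves="-0.001 0 0 0;-0.002 0 0 0;-0.002 0 0 0;-0.002 0 0 0")

```text
t: 47.3
tcp_pos: [0.6094, -0.0103, 0.0629]
tool_rot: [-0.027, -3.141, -0.0]
ft_force: [0.1, 1.1, -0.5]
gripper_width: 0.52
gripper_force: 41.4
```

>>> step_arm(moves="-0.0005 0 0 0;-0.001 0 0 0;-0.001 0 0 0")

```text
t: 47.68
tcp_pos: [0.6105, -0.0104, 0.0629]
tool_rot: [0.027, 3.141, 0.0]
ft_force: [0.3, 0.3, -1.2]
gripper_width: 0.521
gripper_force: 41.4
```

>>> step_arm(moves="-0.0005 0 0 0;-0.001 0 0 0;-0.001 0 0 0")

```text
t: 48.05
tcp_pos: [0.6112, -0.0104, 0.0628]
tool_rot: [-0.027, -3.141, 0.0]
ft_force: [-1.5, 0.2, 0.1]
gripper_width: 0.516
gripper_force: 41.4
```

>>> step_arm(moves="-0.0005 0 0 0;-0.001 0 0 0;-0.001 0 0 0")

```text
t: 48.42
tcp_pos: [0.6113, -0.0104, 0.0626]
tool_rot: [-0.027, -3.139, 0.0]
ft_force: [-6.1, 0.3, 1.1]
gripper_width: 0.519
gripper_force: 41.6
```

>>> step_arm(moves="0.0005 0 0.0005 0;0.0005 0 0.001 0;0.0005 0 0.001 0;0.0005 0 0.001 0")

```text
t: 48.92
tcp_pos: [0.6113, -0.0104, 0.0621]
tool_rot: [-0.027, -3.14, 0.0]
ft_force: [-6.1, 0.2, 4.4]
gripper_width: 0.525
gripper_force: 42.0
```

Run:
```python
from h import *
p=pose();print(p,manip.observe()['ft_force']);d=snap('wrist','w14.png')
g=d['pixels'].astype(np.float32).mean(2)
S=lambda X,y,z: cv2.remap(g,*[np.array([[q]],np.float32) for q in px(d,(X,y,z),True)],cv2.INTER_LINEAR)[0,0]
for X in np.arange(.52,.565,.01):
    Y=np.arange(-.035,.0152,.0005);v=np.array([S(X,y,.0405) for y in Y])
    b=v-cv2.blur(v.reshape(1,-1),(21,1))[0];print(round(X,3),round(Y[b.argmin()],4))
for dx in (-.03,-.02): print(dx,' '.join('%d'%S(p[0]+dx,y,.0485) for y in np.concatenate([np.arange(-.037,-.028,.0005),[0,0],np.arange(.008,.018,.0005)])))
```

```text
[ 6.11296797e-01 -1.04090719e-02  6.21030361e-02  8.90236676e+01] [-6.07842595  0.18944524  4.38841925]
0.52 -0.0085
0.53 -0.009
0.54 -0.009
0.55 -0.009
0.56 -0.009
-0.03 199 200 200 200 199 199 198 196 179 137 90 67 62 63 65 72 88 100 157 157 92 87 69 55 52 48 44 40 42 49 77 99 107 108 107 107 108 109 108 107
-0.02 192 192 192 192 192 192 190 185 162 116 74 58 55 59 75 104 119 120 49 49 43 41 43 45 44 38 34 36 39 55 86 103 108 108 108 107 108 107 107 108
```

Edges are at y = −32.5 and +13 mm, so the centre is −9.8 mm against the line at about −9.5 mm. Good; releasing.

>>> step_arm(moves="0 0 0 0;0 0 0 0;0 0 0 0;0 0 0 0", hand=56)

```text
t: 49.48
tcp_pos: [0.6122, -0.0104, 0.0619]
tool_rot: [0.027, 3.141, 0.0]
ft_force: [0.2, -0.2, 0.4]
gripper_width: 0.66
gripper_force: 0.0
```

>>> step_arm(moves="0 0 -0.01 0;0 0 -0.03 0;0 0 -0.06 0;0 0 -0.1 0;0 0 -0.12 0;0 0 -0.12 0")

```text
t: 50.22
tcp_pos: [0.6133, -0.0104, 0.185]
tool_rot: [0.027, 3.136, -0.0]
ft_force: [-0.1, 0.6, -0.8]
gripper_width: 0.659
gripper_force: 0.0
```

Run:
```python
from h import *
plan([.54,.1,.19,89],[.53,.16,.17,89])
```

```text
from [ 6.13300e-01 -1.04000e-02  1.85000e-01  8.90204e+01]
0.0752 0.1092 -0.0050 0.0005 rows>=2.1 -> [ 0.54  0.1   0.19 89.  ]
0.0110 0.0598 0.0200 -0.0000 rows>=1.0 -> [ 0.53  0.16  0.17 89.  ]
```

>>> step_arm(moves="0.02 0.04 -0.005 0;0.05 0.09 -0.005 0;0.075 0.14 0.01 0;0.075 0.17 0.015 0;0.075 0.17 0.015 0;0.075 0.17 0.015 0")

```text
t: 50.98
tcp_pos: [0.5397, 0.1604, 0.1666]
tool_rot: [-0.026, -3.141, 0.001]
ft_force: [0.9, -0.3, 0.1]
gripper_width: 0.657
gripper_force: 0.0
```

```bash
cat > knob.py <<'E'
from h import *
import pickle
def kn(d,fish,z=.0645,c=None,show=True):
    a=d['pixels'].astype(np.float32)
    s=.0005
    X,Y=np.arange(.6,.54,-s),np.arange(.19,.13,-s)
    g=np.array([[px(d,(x,y,z),fish) for y in Y] for x in X],np.float32)
    r=cv2.remap(a,g[...,0],g[...,1],cv2.INTER_LINEAR)
    gr=r.mean(2)
    return r,gr,X,Y
E
python3 - <<'E'
from knob import *
print(pose());d=snap('wrist','w15.png');pickle.dump(d,open('w15.pkl','wb'))
t=snap('top','t15.png')
im=[]
for q,f in ((d,True),(pickle.load(open('w5.pkl','rb')),True),(pickle.load(open('top0.pkl','rb')),False)):
    r,g,X,Y=kn(q,f);im.append(cv2.resize(r,(360,360)))
M=np.zeros((600,800,3),np.uint8);M[:260,:780]=np.hstack([cv2.resize(i,(260,260)) for i in im])
M[270:570,:600]=cv2.resize(d['pixels'][0:384,:],(600,300))
cv2.imwrite('pics/k.png',M[:,:,::-1])
g=cv2.resize(kn(d,True)[1],(60,30),interpolation=cv2.INTER_AREA)
for row in g: print(''.join('@%#*+=-:. '[min(9,int(v)//24)] for v in row))
E
```

```text
[ 0.53967036  0.16035455  0.16656508 89.04187532]
=-::::::::::::::::...................:::::::::::::-====+*#**
==-::::::::::.............:....:::::::::::::::::::-====+*#**
===-::...:::::......::::::::::::::::::::::::::::::-====+*#**
====-:::::::::::::::::-----===----::::::::::::::::-====+*#**
++++=-:::::::::::--==+*#**####****+=--::::::::::::-=++++*#**
+++++=::::::::--=+*#################**=-::::::::::-=++++*#**
+++++=-::::::=*######*++===-===++*####*+==-:::::::-=++++*#**
++++++=-:::-=*####*+=-:::....::::-=+*####*=-::::::-=+++**#**
+++++++-:-=*#####+-::.............::-+*###*+=:::::-=++++*#**
+++++++===*#####+-:.................::=*####+-::::-=++++*#**
++++++++**#####*-::..................::=*###*=-:::-+++++*#**
++++++++*#%%%##+=-:::.................:-*#####+-::-++++**#**
*****+**#%%%%##++===::................:-*#####*+-:-++++**#**
*###**###%%%%##++===-::::::...........:-*######*=--++++**#**
+****####%%%%%#*+=========:::::.......:=########*=-=+++**#**
++++*##%%%%%%%##*++=========----::...:=*#########*==+++**#**
++++*####%%%%%%%#*++=============-:::=*##########*+++++**#**
++++****##%%%%%%%#*+=========+======*############*+++++**#**
++++*##%%%%%%%%%##++=+**+++++++**################*+++++**#**
++++*#####%%%%%##+=+*############################*+++++**#**
+++++***###%%%%#**+*##%%%%%##########%%##########*+++++*##**
+++++*##%%%%%%%#**##%%%%%%%%%%#%%%%##%%%%########*+++++*##**
++++++*#####%%%#**##%%%%%%%%%%%%%%%%##%%########*++++++*#***
+++++++*#**##%%##*##%%%%%%%%%%%%%%%%%%%########*+++++++*****
++++++++*##%%####*##%%%%%%%%%%%%%%%%%#########*++++++++*#***
++++++++++*###*######%%%%%%%%%%%%###########*++++++++++*****
++++++++++++*##%%##*##%%###%%#############*++++++++++++*#***
++++++++++++++**###*##%##*#############**++++++++++++++*#***
++++++++++++++++++**#####*#########**++++++++++++++++++*#***
++++++++++++++++++++++++*******++++++++++++++++++++++++*#***
```

View pics/k.png

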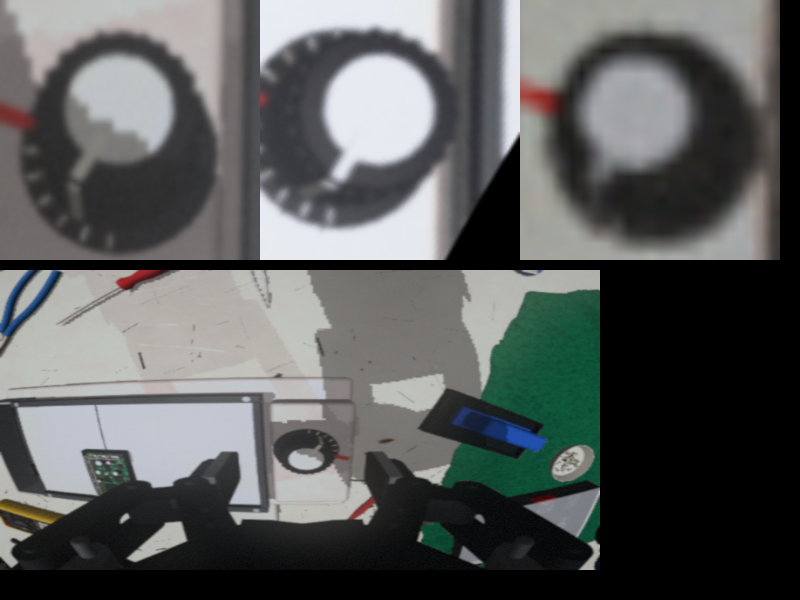

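Pointer: in the three rectified tiles it lies about 30° clockwise from the front, from the knob's centre (117,113) to (78,182) in tile 1. The red index, at (30,122), is about 109° from the front. The next board sits at the rail, centred on the line, so the knob needs about 80° clockwise.

Run:
```python
from h import *
plan([.574,.163,.12,90],[.574,.163,.071,90])
```

```text
from [ 0.54    0.1599  0.1668 88.9641]
-0.0340 0.0037 0.0468 -0.0230 rows>=0.9 -> [ 0.574  0.163  0.12  90.   ]
0.0000 0.0000 0.0490 -0.0000 rows>=0.8 -> [5.74e-01 1.63e-01 7.10e-02 9.00e+01]
```

>>> step_arm(moves="-0.017 0.002 0.02 -0.02;-0.034 0.004 0.035 -0.023;-0.034 0.004 0.047 -0.023;-0.034 0.004 0.047 -0.023;-0.034 0.004 0.047 -0.023", hand=60)

```text
t: 51.7
tcp_pos: [0.5736, 0.164, 0.1203]
tool_rot: [0.001, -3.142, -0.0]
ft_force: [-0.2, 0.2, 0.4]
gripper_width: 0.706
gripper_force: 0.0
```

>>> step_arm(moves="0 0 0.015 0;0 0 0.03 0;0 0 0.04 0;0 0 0.045 0;0 0 0.048 0;0 0 0.049 0;0 0 0.049 0")

```text
t: 52.58
tcp_pos: [0.5741, 0.1643, 0.0711]
tool_rot: [-0.001, 3.141, 0.0]
ft_force: [0.1, -1.0, -0.2]
gripper_width: 0.707
gripper_force: 0.0
```

>>> step_arm(moves="0 0 0 0;0 0 0 0;0 0 0 0;0 0 0 0;0 0 0 0", hand=34, newtons=25)

```text
t: 53.2
tcp_pos: [0.5741, 0.1628, 0.0717]
tool_rot: [-0.002, 3.141, -0.003]
ft_force: [-1.0, -9.5, 8.0]
gripper_width: 0.432
gripper_force: 24.6
```

Run:
```python
from h import *
s=manip.observe();print(pose(),s['ft_force'],s['wrist_torque'],s['gripper_width']*85.4)
```

```text
[5.74113427e-01 1.62769627e-01 7.16799668e-02 9.00883556e+01] [-0.98867555 -9.51527323  7.96309384] [-1.65709544  0.0833246  -0.00205106] 36.88906860807986
```

>>> step_arm(moves="0 -0.001 -0.0005 0;0 -0.0017 -0.001 0;0 -0.0017 -0.001 0;0 -0.0017 -0.001 0", newtons=45)

```text
t: 53.7
tcp_pos: [0.5741, 0.1626, 0.0719]
tool_rot: [-0.002, 3.141, -0.0]
ft_force: [1.1, -1.9, 0.4]
gripper_width: 0.425
gripper_force: 45.6
```

>>> step_arm(moves="0 0 0 0.1;0 0 0 0.22;0 0 0 0.34;0 0 0 0.46;0 0 0 0.58;0 0 0 0.7;0 0 0 0.82;0 0 0 0.9")

```text
t: 54.7
tcp_pos: [0.5742, 0.1629, 0.072]
tool_rot: [1.089, 2.946, 0.001]
ft_force: [2.4, 0.0, -0.4]
gripper_width: 0.425
gripper_force: 45.5
```

>>> step_arm(moves="0 0 0 0.12;0 0 0 0.24;0 0 0 0.36;0 0 0 0.48;0 0 0 0.6;0 0 0 0.7;0 0 0 0.7;0 0 0 0.7")

```text
t: 55.7
tcp_pos: [0.5744, 0.163, 0.072]
tool_rot: [1.843, 2.544, 0.002]
ft_force: [3.1, 2.4, -2.9]
gripper_width: 0.427
gripper_force: 45.5
```

Run:
```python
from h import *
s=manip.observe();print(pose(),s['ft_force'],s['wrist_torque'],s['gripper_width']*85.4)
```

```text
[ 0.57435234  0.16300066  0.07195616 18.13790798] [ 3.13788327  2.44835793 -2.89323295] [ 0.32416655 -0.46586542 -0.07180343] 36.48470203739302
```

```bash
cat > pol.py <<'E'
from h import *
def pol(d,fish=True,c=(.5743,.1628),tag=''):
    a=d['pixels'].astype(np.float32)
    S=lambda p: cv2.remap(a,*[np.array([[q]],np.float32) for q in px(d,p,fish)],cv2.INTER_LINEAR)[0,0]
    A=np.arange(60,150,3)
    P=lambda t,r,z:(c[0]-r*np.cos(np.radians(t)),c[1]+r*np.sin(np.radians(t)),z)
    print(tag,'ang ',*['%4d'%t for t in A])
    for r in (.010,.014,.0155,.017,.0185): print('top %4.1f'%(r*1e3),*['%4d'%S(P(t,r,.0645)).min() for t in A])
    for z in (.061,.057,.053): print('side',z,*['%4d'%S(P(t,.019,z)).min() for t in A])
    for r in (.023,.026,.029): print('red %4.1f'%(r*1e3),*['%4d'%(lambda v:v[0]-v[1])(S(P(t,r,.0405))) for t in A])
E
python3 - <<'E'
from pol import *
pol(snap('wrist','w16.png'))
E
```

```text
ang    60   63   66   69   72   75   78   81   84   87   90   93   96   99  102  105  108  111  114  117  120  123  126  129  132  135  138  141  144  147
top 10.0  126  126  126  128  131  132  131  131  131  131  130  130  131  131  135  137  137  136  136  134  131  132  131  131  130  130  131  133  133  133
top 14.0   36   34   37   36   34   36   35   36   35   36   37   36   38   65  118  137  137  125   78   42   36   37   35   37   37   38   36   39   38   39
top 15.5   35   37   36   37   36   36   35   37   37   37   36   36   35   58  118  137  137  122   61   36   37   35   36   37   37   36   38   34   37   37
top 17.0   35   35   35   33   37   37   37   36   35   34   37   37   37   52  119  137  138  109   46   36   38   37   37   38   37   37   36   35   35   36
top 18.5   34   33   32   33   35   33   32   31   34   32   33   37   32   40   96  110  117   76   35   35   31   36   33   34   34   36   35   35   34   34
side 0.061   34   34   33   32   33   34   36   33   32   36   32   34   33   32   59   80   72   55   35   33   32   37   31   32   32   33   31   34   33   32
side 0.057   33   33   33   30   31   33   31   33   31   31   33   32   32   32   46   85  104  108   94   40   32   33   36   34   32   32   33   33   33   34
side 0.053   32   30   33   33   30   33   29   31   33   33   31   34   32   35   50   74   81   81   75   52   37   33   33   34   33   32   32   32   34   33
red 23.0    2    1    2    0    1    2    1    2    3    2    2    2    2    3    1    3   63   93   70    5    1    1    2    2    0    1    2    2    1    2
red 26.0    6    7    6    8    7    5    6    5    7    6    5    5    6    6    6   21   87   93   72   11    5    5    6    7    6    5    5    4    5    5
red 29.0    7    7    6    6    6    6    6    7    7    6    7    7    7    8    7   18   92   95   78    8    8    8    6    7    7    6    7    7    7    6
```

>>> step_arm(moves="0 0 0 0.05;0 0 0 0.09;0 0 0 0.09;0 0 0 0.09")

```text
t: 56.25
tcp_pos: [0.5744, 0.163, 0.0719]
tool_rot: [1.934, 2.476, 0.002]
ft_force: [4.2, 3.2, -3.4]
gripper_width: 0.428
gripper_force: 45.4
```

>>> step_arm(moves="0 0 0 0.09;0 0 0 0.09;0 0 0 0.09;0 0 0 0.09", hand=60)

```text
t: 56.75
tcp_pos: [0.5738, 0.1625, 0.0719]
tool_rot: [-2.019, -2.407, 0.001]
ft_force: [1.1, 0.1, 0.3]
gripper_width: 0.7
gripper_force: 0.0
```

Run:
```python
from h import *
p=pose();print(p);plan([p[0],p[1],.13,p[3]],[.6,.08,.25,20],start=p)
```

```text
[ 0.57375449  0.16246943  0.0718615  10.0036676 ]
from [ 0.5738  0.1625  0.0719 10.0037]
0.0000 0.0000 -0.0581 -0.0000 rows>=0.9 -> [ 0.5738  0.1625  0.13   10.0037]
-0.0858 0.0115 -0.1200 -0.2221 rows>=2.4 -> [ 0.6   0.08  0.25 20.  ]
```

>>> step_arm(moves="0 0 -0.02 0;0 0 -0.058 0;0 0 -0.058 0;-0.03 0 -0.09 0;-0.07 0 -0.13 0;-0.07 0 -0.13 0;-0.07 0 -0.13 0;-0.07 0 -0.13 0")

```text
t: 57.75
tcp_pos: [0.5851, 0.0942, 0.2007]
tool_rot: [-2.019, -2.405, 0.002]
ft_force: [0.6, 0.2, 0.3]
gripper_width: 0.703
gripper_force: 0.0
```

Run:
```python
from pol import *
print(pose());d=snap('wrist','w17.png');print(d['cam_to_world'][:3,3]);pol(d)
pol(d,c=(.5735,.1625))
```

```text
[0.58509439 0.09421801 0.2007064  9.99504878]
[0.57361318 0.16193794 0.32057718]
 ang    60   63   66   69   72   75   78   81   84   87   90   93   96   99  102  105  108  111  114  117  120  123  126  129  132  135  138  141  144  147
top 10.0  173  173  172  172  172  172  172  172  171  169  168  166  162  156  148  137  133  131  130  127  126  126  127  128  129  129  130  129  129  129
top 14.0   59   59   61   59   60   60   59   59   59   61   62   62   61   65   82  108  124  127  118   98   73   58   53   55   55   55   55   55   54   53
top 15.5   57   59   59   57   56   57   57   57   55   55   56   55   54   58   75  102  122  127  114   87   63   49   45   47   47   46   46   46   45   46
top 17.0   56   54   53   53   53   54   55   54   54   54   55   54   54   56   68  100  124  126  108   75   52   46   47   45   46   45   45   45   45   45
top 18.5   70   61   52   49   52   57   56   53   52   49   50   53   53   50   62  101  121  114   93   62   47   45   47   49   46   43   45   43   47   45
side 0.061   74   63   53   50   53   60   59   54   52   49   50   
[... 2102 characters left out ...]
26  118   90   57   47   46   45   45   44   45   45   45   45
side 0.053   64   65   57   51   49   52   55   53   53   52   50   52   51   53   52   73  112  127  122   92   61   47   46   44   45   45   44   45   45   45
red 23.0    0   -1    0    0    0    0   -2    0    0   -1    0   -1    0    0    1    1   10   28   35   17    4    1    0    0    1    2    1    1    2    1
red 26.0   -4   -3   -3   -1   -2   -2   -3   -3   -3   -3   -3   -2   -3   -2   -2    3   38   68   67   30    3    3    3    3    1    3    3    2    2    3
red 29.0   -3   -4   -4   -2   -4   -4   -4   -4   -3   -3   -4   -3   -4   -3   -3    1   52   91   72   28    6    6    5    6    5    6    6    8    6    6
```

Run:
```python
from pol import *
from scipy.optimize import least_squares
s=manip.observe();d=snap('wrist','w18.png')
a=d['pixels'].astype(np.float32)
def V(x,y,z): 
    q=np.array([px(d,(i,j,z),True) for i,j in zip(x,y)],np.float32);return cv2.remap(a,q[:,:1],q[:,1:],cv2.INTER_LINEAR)[:,0]
c=np.array([.5743,.1628])
def edge(c,r0,r1,z,rise):
    P=[];rr=np.arange(r0,r1,.0002)
    for t in np.radians(np.arange(0,360,5)):
        v=V(c[0]-rr*np.cos(t),c[1]+rr*np.sin(t),z).mean(1);g=np.diff(v)*(1 if rise else -1);i=g.argmax()
        if g[i]>4: P.append((c[0]-rr[i]*np.cos(t),c[1]+rr[i]*np.sin(t)))
    P=np.array(P);f=lambda q:np.hypot(P[:,0]-q[0],P[:,1]-q[1])-q[2]
    q=least_squares(f,[*c,(r0+r1)/2],loss='soft_l1',f_scale=.0003).x;print(len(P),q.round(4),np.abs(f(q)).mean());return q
qc=edge(c,.009,.0165,.0645,False);qo=edge(c,.015,.022,.0645,True)
def ang(q,r,z,red):
    A=np.arange(85,135,.5);t=np.radians(A);v=V(q[0]-r*np.cos(t),q[1]+r*np.sin(t),z)
    w=v[:,0]-v[:,1] if red else v.min(1);w=np.clip(w-(np.median(w)+w.max())/2,0,None);return (A*w).sum()/w.sum()
for q in (qc,qo): print('pointer',[round(ang(q,r,.0645,0),1) for r in (.0145,.0155,.0165,.0175)],'red',[round(ang(q,r,.0405,1),1) for r in (.024,.026,.028,.03)])
```

```text
69 [0.575  0.1628 0.0126] 0.00020720950439610046
22 [0.5734 0.163  0.0207] 0.0006351359999282121
pointer [np.float64(107.5), np.float64(107.7), np.float64(107.8), np.float64(107.6)] red [np.float64(109.8), np.float64(109.6), np.float64(109.2), np.float64(109.2)]
pointer [np.float64(113.5), np.float64(113.4), np.float64(113.1), np.float64(112.8)] red [np.float64(113.4), np.float64(113.0), np.float64(112.4), np.float64(112.2)]
```

```bash
python3 -c "
from h import *
print(manip.observe()['t'],manip.finish_job())"
```

```text
the job is handed in; nothing more can be done
57.85 None
```

The job is done and handed in at 57.9 s: the old board is in the pink tray, the four chips are off the stage and in the trough, and the scraper stands in its rest. The next board is against the rear rail within about 0.5 mm of the scribed line, and the knob pointer is about 2° (0.03 rad) short of the red index mark.

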